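# Sort the finished pharmacy orders

## Task

Sort the finished orders on the compounding bench: slide the two round ointment jars and the flat powder box along the worktop, without lifting or tipping them, each wholly into the three-walled steel tray that already holds one of its kind. Pick up the two slim tube boxes together in one grasp and lay them gently, flat and side by side, in the shallow white enamel dish. Leave the glass beaker, the porcelain basin and the mortar where they stand.

Things in the scene. Friction and masses are not known exactly. Their poses are not given: they have to be found in the camera images.
- jar_1: round white lidded ointment jar, 90 mm diameter, 56 mm high, about 0.32 kg, too broad for most grippers; origin at the centre of its underside, z up; its yaw means nothing. To be sorted.
- jar_2: round white lidded ointment jar, 90 mm diameter, 56 mm high, about 0.32 kg, too broad for most grippers; origin at the centre of its underside, z up; its yaw means nothing. To be sorted.
- powder_box: flat brown cardboard box with a paper band and label, 92 mm along its x, 116 mm along its y, 46 mm high, about 0.28 kg, too broad for most grippers; origin at the centre of its underside, z up. To be sorted; starts with its x within 0.3 rad of world x.
- tube_a: slim white tube box lying flat, 130 mm along its x, 28 mm wide (y), 28 mm high, 0.07 kg; origin at the centre of its underside, z up. The two lie side by side on the worktop, 3 to 8 mm apart.
- tube_b: slim white tube box lying flat, 130 mm along its x, 28 mm wide (y), 28 mm high, 0.07 kg; origin at the centre of its underside, z up. The two lie side by side on the worktop, 3 to 8 mm apart.
- tray_left: fixed sheet-steel tray, one short side open: inside 136 mm wide, 330 deep; walls 45 high, 4 thick; 26 mm wings beside the mouth flare out 0.5 rad; floor flush with the worktop, so things slide in. Origin: middle of the mouth, worktop height; +x into the tray, y across. The mouth faces the middle of the worktop. On the robot's left (tray +x about world +y).
- tray_right: fixed sheet-steel tray, one short side open: inside 136 mm wide, 330 deep; walls 45 high, 4 thick; 26 mm wings beside the mouth flare out 0.5 rad; floor flush with the worktop, so things slide in. Origin: middle of the mouth, worktop height; +x into the tray, y across. The mouth faces the middle of the worktop. On the robot's right (tray +x about world -y).
- stock_jar: round white lidded ointment jar, 90 mm diameter, 56 mm high, about 0.32 kg, too broad for most grippers; origin at the centre of its underside, z up; its yaw means nothing. Already stands in (centre about 250 mm past the mouth) one of the two steel trays and marks it as the jar tray; it may be pushed further back.
- stock_box: flat brown cardboard box with a paper band and label, 92 mm along its x, 116 mm along its y, 46 mm high, about 0.28 kg, too broad for most grippers; origin at the centre of its underside, z up. Already stands in (centre about 250 mm past the mouth) the other steel tray and marks it as the box tray; it may be pushed further back.
- dish: shallow white enamel dish with a dark rim, fixed on the worktop: inside 104 mm along its x and 140 mm along its y, floor 3 mm thick, rim 3 mm wide and 12 mm high (from the worktop); origin at the centre of its underside
- beaker: low glass beaker, 45 mm diameter, 60 mm high, standing in one row with the jars and the powder box; origin at the centre of its underside; leave it. About 0.2 m beyond this row, outside the job, stand taller bottles and a measuring cylinder
- basin: small white porcelain basin with a spout, 70 mm diameter at the rim (spout 7 mm more), 34 mm high, standing on the near part of the worktop; origin at the centre of its underside; leave it
- mortar: white porcelain mortar, 100 mm diameter, 60 mm high, with its pestle leaning out towards its +x, up to 120 mm high and 95 mm from the axis, 1.1 kg; origin at the centre of its underside; leave it
Things that resemble listed ones, but are neither listed nor needed, are in the scene too. Leave any pink look-alike of the powder_box alone.

How it is judged:
By the outcome, as a careful person would: the job done as asked, in the order asked, and still so for the second after the job is handed in, with the robot touching nothing.
It also fails if it takes over 72 s, if anything falls off the work surface, if the arm or the gripper's body presses on something with over 40 N, if the wrist force passes 120 N, or if a joint passes its speed limit or range.

## Robot

A 6-joint arm with a two-finger parallel gripper is mounted at the origin on the work surface. World frame = base frame: x ahead of the robot, y to its left, z up, the work surface at z = 0. Lengths are in m, angles in rad, forces in N, time in s.
With the tool pointing down it reaches from about 0.225 to 0.875 m from the base axis. Payload 3.4 kg.
Tool frame: the origin (TCP) lies midway between the tips of the shut fingers; the grasp point (between the pads) lies 19 mm behind it; x points along the fingers, z is the direction in which the jaws open and shut, and the axes are right-handed (so a half turn about x gives the same grasp; the last joint's range is limited). The gripper opens to 85 mm and grips with 20 to 120 N. Pads are 22 mm wide; open, the fingers measure 114 mm over their backs; the gripper's body (76 mm by 85 mm) begins 54 mm behind the grasp point. The pads swing forward as they close: fully open they stand 13 mm farther back than shut.
Start: joints at [-1.417, 0.276, 1.505, -0, 1.361, -0.121], TCP at [0.156, -0.553, 0.231] pointing down, gripper open.
Joint ranges: [-2.89, 2.89], [-0.75, 2.08], [0.22, 2.7], [-1.18, 4.32], [0.11, 2.71], [-2.7, 2.7]. Speed limits (rad/s): [2.57, 2.57, 3.14, 3.14, 3.14, 3.14].

## Interface

Orientations are given as a unit quaternion [w, x, y, z].
In Python, from rig import manip, eyes gives the robot as it stands. The module is installed in compiled form; this text tells all that it offers.
- The arm moves only by the shell command python3 -m crank 'ROWS' [FORCE]. ROWS is JSON, a list of rows, each a list of 7 numbers: the shift along the tool's x, y, z in cm, then the turn, a rotation vector about the tool's x, y, z in degrees, then the finger opening in cm, from 0 to 8.54. A call has 1 to 5 rows; each row is the pose to reach, as a shift and turn from the pose commanded when the call began, along the tool's axes at that moment; what a row does not reach only later rows make up. A row lasts 1/8 s, in which the tool goes at most 62.5 mm and 10.7 degrees, less where a joint would pass 70% of its speed; a pose out of reach is approached as far as the arm can. A call with a gripper value outside its range is refused whole. The fingers move at their own pace and stop on an object; FORCE is the grip in N (left out, the last holds). Time passes only in rows, so rows that repeat a pose let the fingers close. It gives the time, the measured TCP pose, the force and the opening at its end, in the units of the state.
- manip.get_state(): the state, without advancing time (a new reading comes with each control period).
- eyes.get_image(name): name is "side" or "top"; returns a dict with "color" (420x560x3 uint8, blue, green, red), "z_map" (420x560 float32, m along the optical axis (not along the pixel's ray), 0 where there is no reading), "vertical_fov" (degrees; the focal length in pixels is half the picture's height over the tangent of half this angle, whatever the lens; pixels are square), "cx", "cy" (the principal point, pixels), "eye" and "attitude" of the camera in the world. Camera axes: x right, y up, looking along -z (the intrinsics and any distortion apply to the point x, -y, -z); pixel columns grow to the right and rows downward; lengths in m; the calibration is good to about 2 mm. A picture is of the moment at which its call begins.
- manip.sign_off(): hands the job in, once; it reports no verdict.
The state is a dict: "clock": time; "qpos": joint angles; "qd": joint speeds; "effort": joint torques, N m; "position": TCP position; "ee_rot": TCP orientation; "contact_force": force on the tool from outside, world axes, zero at the start; "moment": the same for the moment, N m; "width": finger opening in m.
Only numpy, scipy, OpenCV 4.12 (cv2) and the standard library are available. Lean on these libraries where they do the work, as an engineer would, in place of code of your own. Each camera call takes 0.05 s, during which the arm holds its last target.

## Working session

There is one attempt and no reset: what is moved stays moved. The work goes in short steps, Python scripts to look and compute and a shell command to move; the robot and the scene stay as the last step left them, time stands still between calls to the robot, and variables do not carry over. Pictures are saved under pics/ and viewed, and the job is handed in when it is done.

```bash
ls; mkdir -p pics
python3 - <<'E'
from rig import manip, eyes
import cv2, numpy as np
print(manip.get_state())
for n in("top","side"):
    d=eyes.get_image(n); cv2.imwrite(f"pics/{n}0.png",d["color"])
    np.savez(f"{n}0.npz",**d)
    print({k:v for k,v in d.items() if k not in("color","z_map")})
E
```

```text
pics
{'clock': 0.0, 'qpos': array([-1.41700130e+00,  2.76617604e-01,  1.50617019e+00, -2.72235074e-05,
        1.36072060e+00, -1.20957550e-01]), 'qd': array([ 0.0005384 , -0.00146608, -0.0011632 ,  0.00106768, -0.00020202,
        0.00152341]), 'effort': array([-2.96750040e-03, -4.16781485e+01, -2.45807147e+01, -6.26891433e-04,
        1.10765855e-02, -1.39008932e-06]), 'position': array([ 0.15592595, -0.55287902,  0.23041208]), 'ee_rot': array([ 0.56326933,  0.4272795 ,  0.56425589, -0.42635101]), 'contact_force': array([-0.29867085, -0.34720805, -0.01231825]), 'moment': array([ 0.02537269,  0.02471884, -0.02360066]), 'width': 0.08572390335103534}
{'vertical_fov': 46.45074876276434, 'cx': 286.0687518563398, 'cy': 213.66974581352378, 'eye': array([ 0.1821306 , -0.00947284,  1.75619312]), 'attitude': array([-0.6969931 , -0.0591314 ,  0.05542515,  0.71248308])}
{'vertical_fov': 51.27222417950724, 'cx': 280.93936915241807, 'cy': 215.52383217366085, 'eye': array([-0.04629014,  0.67535236,  0.97337022]), 'attitude': array([-0.29056775, -0.122051  ,  0.34356071,  0.88466941])}
```

View pics/top0.png

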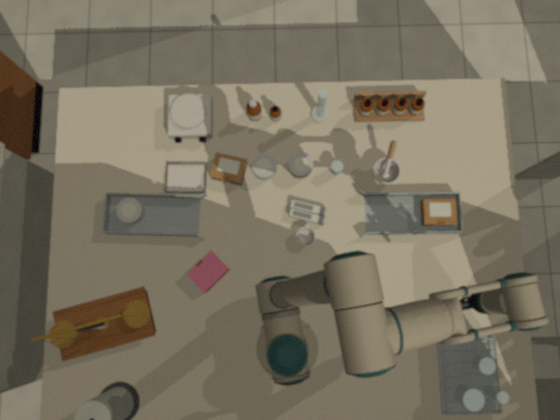

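View pics/side0.png

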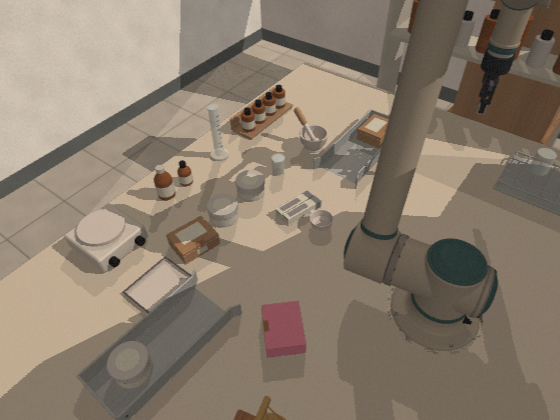

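```bash
cat > h.py <<'E'
import numpy as np, cv2
from scipy.spatial.transform import Rotation as R
def rot(q): return R.from_quat([q[1],q[2],q[3],q[0]]).as_matrix()
class Cam:
    def __init__(s,d):
        s.d=d; s.h,s.w=d["color"].shape[:2]
        s.f=s.h/2/np.tan(np.radians(float(d["vertical_fov"]))/2)
        s.cx,s.cy=float(d["cx"]),float(d["cy"]); s.R=rot(d["attitude"]); s.e=np.array(d["eye"])
        s.z=d["z_map"]; s.c=d["color"]
    def dirs(s,uv,k=(0,0)):
        uv=np.atleast_2d(np.array(uv,float))
        x=(uv[:,0]-s.cx)/s.f; y=(uv[:,1]-s.cy)/s.f
        xd,yd=x.copy(),y.copy()
        for _ in range(10):
            r2=x*x+y*y; g=1+k[0]*r2+k[1]*r2*r2; x,y=xd/g,yd/g
        return np.stack([x,-y,-np.ones_like(x)],1)
    def plane(s,uv,z=0,k=(0,0)):
        D=s.dirs(uv,k)@s.R.T; t=(z-s.e[2])/D[:,2]; return s.e+D*t[:,None]
    def cloud(s,k=(0,0)):
        v,u=np.mgrid[0:s.h,0:s.w]; D=s.dirs(np.stack([u.ravel(),v.ravel()],1),k)
        P=(D*s.z.ravel()[:,None])@s.R.T+s.e; return P.reshape(s.h,s.w,3)
def load(n): return Cam(dict(np.load(n+".npz")))
E
python3 - <<'E'
from h import *
for n in("top0","side0"):
    c=load(n); P=c.cloud(); 
    print(n,c.f,(c.z==0).mean(),P[::60,::70,2].round(3))
from h import *
E
```

```text
top0 489.36805101777844 0.003983843537414966 [[-0.749 -0.756 -0.752 -0.745 -0.758 -0.746 -0.751 -0.762]
 [-0.343 -0.734 -0.741 -0.755 -0.747 -0.754 -0.744 -0.737]
 [-0.392 -0.009 -0.003  0.061 -0.005  0.001  0.008  0.003]
 [ 0.012  0.002 -0.007  0.002 -0.009 -0.006 -0.001  0.011]
 [-0.023  0.003  0.002 -0.002  0.005  0.007 -0.002  0.005]
 [-0.05   0.003  0.102 -0.001  0.305  0.794  0.671  0.495]
 [-0.092 -0.009 -0.001 -0.001  0.22   0.772  0.005  0.098]]
side0 437.59580280066854 0.004085884353741497 [[ 0.172  0.069 -0.068 -0.264 -0.388 -0.256  0.668 -0.058]
 [-0.069 -0.223 -0.418 -0.668 -0.747 -0.673  0.586  0.396]
 [-0.35  -0.544 -0.751  0.154 -0.002 -0.002  0.479 -0.344]
 [-0.656 -0.755 -0.002  0.001 -0.002  0.004 -0.001  0.001]
 [-0.747  0.059  0.039  0.037  0.001  0.192  0.001  0.   ]
 [-0.002  0.001  0.005  0.001 -0.002  0.001  0.091  0.165]
 [ 0.001  0.001  0.059 -0.    -0.    -0.001  0.002  0.001]]
```

Run:
```python
from h import *
c=load("top0")
a=c.c[140:250,95:245]; b=c.c[140:250,225:345]; d=c.c[140:250,350:480]
for i,x in enumerate((a,b,d)): cv2.imwrite(f"pics/crop{i}.png",cv2.resize(x,None,fx=5,fy=5,interpolation=cv2.INTER_CUBIC))
s=load("side0"); cv2.imwrite("pics/crop3.png",cv2.resize(s.c[130:280,120:350],None,fx=3.4,fy=3.4,interpolation=cv2.INTER_CUBIC))
```

```text
(no output)
```

View pics/crop0.png

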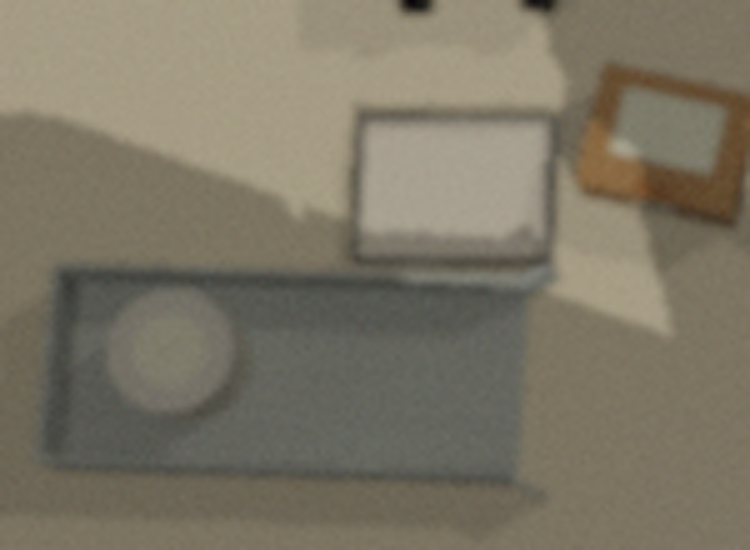

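View pics/crop1.png

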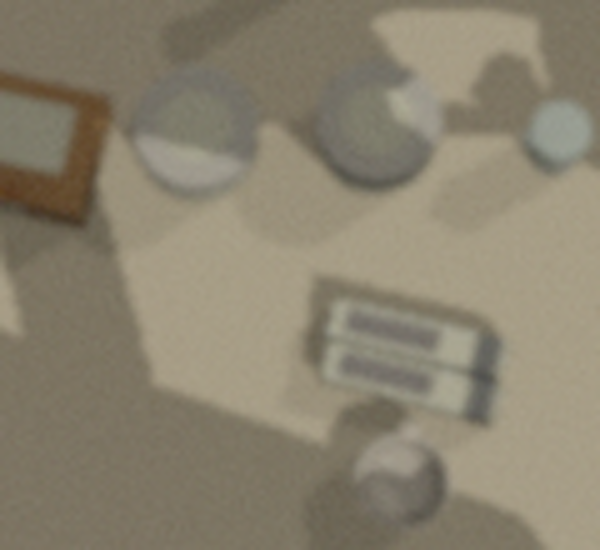

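View pics/crop2.png

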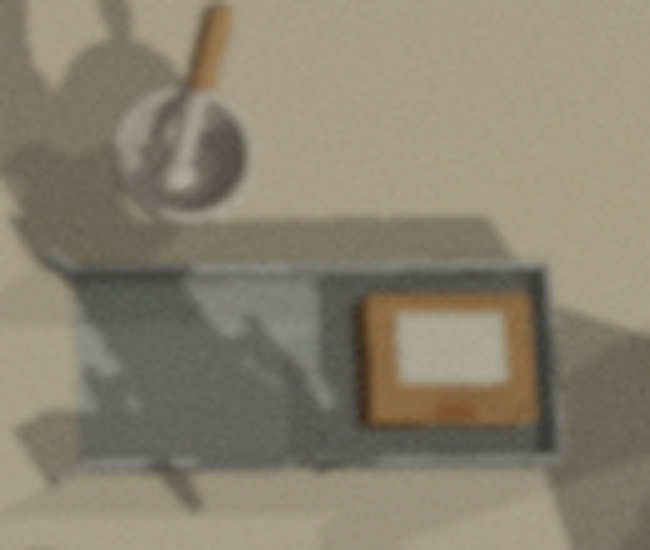

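View pics/crop3.png

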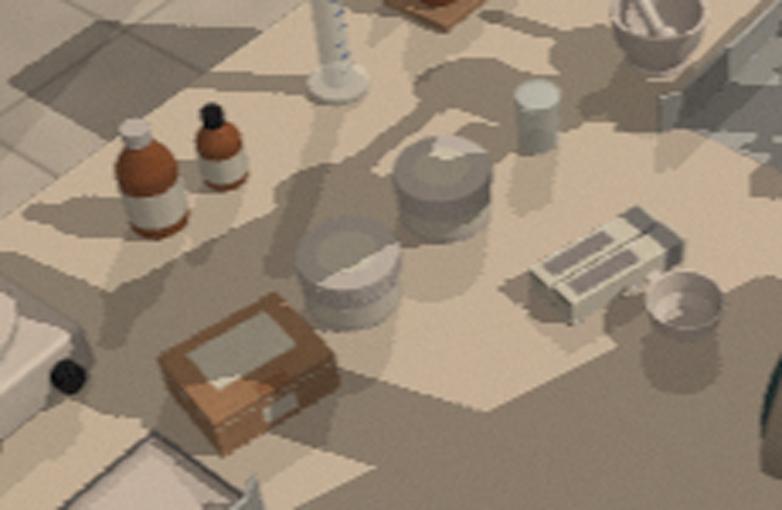

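Run:
```python
from h import *
c=load("top0")
# visual pixel -> crop px /5 + offset (cubic resize: (x+.5)/5-.5)
def px(l,ox,oy): return [((x+.5)/5-.5+ox,(y+.5)/5-.5+oy) for x,y in l]
P=c.cloud(); H=cv2.medianBlur(P[...,2].astype(np.float32),5)
m=((H>0.035)&(H<0.09)).astype(np.uint8); m[:, :100]=0
n,l,st,ce=cv2.connectedComponentsWithStats(m)
for i in range(1,n):
    x,y,w,h,a=st[i]
    if a<60 or y<130 or y+h>255: continue
    zz=np.median(P[...,2][l==i]); print("blob",st[i],ce[i].round(1),"z",zz.round(3),c.plane(ce[i],zz).round(4))
# circles on gray
g=cv2.cvtColor(c.c,cv2.COLOR_BGR2GRAY); 
# brown boxes
hsv=cv2.cvtColor(c.c,cv2.COLOR_BGR2HSV)
mb=((hsv[...,1]>110)&(hsv[...,0]<20)).astype(np.uint8)
mb=cv2.morphologyEx(mb,cv2.MORPH_CLOSE,np.ones((3,3)))
for cn in cv2.findContours(mb,cv2.RETR_EXTERNAL,cv2.CHAIN_APPROX_NONE)[0]:
    if cv2.contourArea(cn)>300:
        bx=cv2.boxPoints(cv2.minAreaRect(cn)); print("brown",bx.round(1).tolist()); Q=c.plane(bx,0.046); print(Q[:,:2].round(4).tolist(), Q.mean(0).round(4),[np.linalg.norm(Q[i]-Q[i-1]).round(4) for i in range(4)], [np.arctan2(*(Q[i]-Q[i-1])[1::-1]).round(3) for i in range(4)])
print("left tray outer top corners, z45"); print(c.plane(px([(55,268),(545,283),(520,480),(42,462)],95,140),.045).round(4))
print("right tray"); print(c.plane(px([(75,270),(548,265),(558,460),(75,465)],350,140),.045).round(4))
print("dish rim outer z12"); print(c.plane(px([(355,110),(555,112),(550,262),(352,260)],95,140),.012).round(4))
print("tubes z28"); print(c.plane(px([(330,298),(498,335),(488,422),(322,380)],225,140),.028).round(4))
print("jars etc"); 
for nm,p,o,z in [("j1",(195,128),(225,140),.056),("j2",(378,122),(225,140),.056),("beak",(558,135),(225,140),.06),("basin",(400,480),(225,140),.034),("mort",(182,152),(350,140),.06),("stock",(170,350),(95,140),.056)]:
    print(nm,c.plane(px([p],*o),z).round(4))
```

```text
blob [374 151  27  30 278] [389.6 164.8] z 0.054 [[ 0.6293 -0.3776  0.0541]]
blob [211 153  36  30 819] [228.4 167.6] z 0.046 [[0.6346 0.2005 0.0465]]
blob [252 153  25  25 501] [264.2 165.1] z 0.056 [[0.6381 0.071  0.0564]]
blob [288 152  26  25 504] [300.6 164. ] z 0.055 [[ 0.6396 -0.0595  0.0555]]
blob [330 160  14  13 133] [336.8 166. ] z 0.059 [[ 0.6283 -0.1884  0.0588]]
blob [117 198  26  25 535] [129.6 210. ] z 0.057 [[0.486  0.5485 0.057 ]]
blob [423 198  40  27 875] [440.3 211. ] z 0.045 [[ 0.4594 -0.5495  0.0448]]
brown [[25.899999618530273, 319.5], [144.0, 286.20001220703125], [157.39999389648438, 333.8999938964844], [39.400001525878906, 367.20001220703125]]
[[0.1141, 0.8971], [0.2185, 0.4942], [0.0565, 0.4441], [-0.0448, 0.8413]] [0.0861 0.6692 0.046 ] [np.float64(0.1685), np.float64(0.4163), np.float64(0.1696), np.float64(0.4099)] [np.float64(0.338), np.float64(-1.317), np.float64(-2.842), np.float64(1.821)]
brown [[422.0, 199.0], [456.0, 199.0], [456.0, 224.0], [422.0, 224.0]]
[[0.5039, -0.4873], [0.5012, -0.6077], [0.4117, -0.6008], [0.4144, -0.4814]] [ 0.4578 -0.5443 
[... 1199 characters left out ...]
float64(-3.081)]
left tray outer top corners, z45
[[0.5509 0.6403 0.045 ]
 [0.532  0.2894 0.045 ]
 [0.3909 0.3062 0.045 ]
 [0.4112 0.6442 0.045 ]]
right tray
[[ 0.5283 -0.2848  0.045 ]
 [ 0.5243 -0.6212  0.045 ]
 [ 0.3845 -0.6173  0.045 ]
 [ 0.3885 -0.2782  0.045 ]]
dish rim outer z12
[[0.6718 0.4359 0.012 ]
 [0.6669 0.2885 0.012 ]
 [0.5543 0.2916 0.012 ]
 [0.5591 0.4361 0.012 ]]
tubes z28
[[ 0.5173 -0.0208  0.028 ]
 [ 0.4876 -0.1407  0.028 ]
 [ 0.4248 -0.1314  0.028 ]
 [ 0.4578 -0.0138  0.028 ]]
jars etc
j1 [[0.638  0.0731 0.056 ]]
j2 [[ 0.6394 -0.058   0.056 ]]
beak [[ 0.6257 -0.1859  0.06  ]]
basin [[ 0.3839 -0.0673  0.034 ]]
mort [[ 0.6092 -0.3625  0.06  ]]
stock [[0.4875 0.5524 0.056 ]]
```

```bash
cat >> h.py <<'E'
def rows(P0,R0,poses,grip):
    """poses: list of (x,y,z,yawdeg) yaw = heading of tool -y?? see YAW; returns rows"""
    out=[]
    for (x,y,z,yaw) in poses:
        d=R0.T@(np.array([x,y,z])-P0)*100
        Rt=R_yaw(yaw); rv=np.degrees(R.from_matrix(R0.T@Rt).as_rotvec())
        out.append([float(round(v,2)) for v in d]+[float(round(v,1)) for v in rv]+[grip])
    return out
def R_yaw(h):
    # tool x = -Z ; tool y = heading h (deg, world) ; z = x cross y
    h=np.radians(h); x=np.array([0,0,-1.]); y=np.array([np.cos(h),np.sin(h),0]); return np.stack([x,y,np.cross(x,y)],1)
E
python3 - <<'E'
from h import *
from rig import manip
s=manip.get_state(); M=rot(s["ee_rot"]); print(M.round(3)); print(np.degrees(np.arctan2(M[1,1],M[0,1])), s["qpos"].round(3), s["position"])
E
```

```text
[[-0.     0.962  0.271]
 [ 0.002  0.271 -0.962]
 [-1.     0.    -0.002]]
15.743664231284358 [-1.417  0.277  1.506  0.     1.361 -0.121] [ 0.15594584 -0.55297132  0.23052468]
```

Run:
```python
from h import *
s=load("side0"); P=s.cloud()
# top of objects from side depth: heights & footprint
H=P[...,2]; 
m=((H>0.02)&(H<0.075)&(P[...,0]>0.3)&(P[...,0]<0.75)&(P[...,1]<0.62)&(P[...,1]>-0.65)).astype(np.uint8)
n,l,st,ce=cv2.connectedComponentsWithStats(m)
for i in range(1,n):
    if st[i][4]<60: continue
    q=P[l==i]; top=q[q[:,2]>np.percentile(q[:,2],97)-0.012]
    r=cv2.minAreaRect((top[:,:2]*1000).astype(np.float32))
    print(st[i],"ztop",np.percentile(q[:,2],97).round(3),"rect",[np.round(v,1) for v in r], top[:,:2].mean(0).round(4))
print("mouth left side view");
```

```text
[ 313  109   76   56 1079] ztop 0.051 rect [array([ 479.1, -447.4]), array([368.2, 120.3]), np.float64(87.7)] [ 0.4861 -0.5168]
[299 124  29  26 556] ztop 0.066 rect [array([ 613. , -365.7]), array([98.5, 96.5]), np.float64(23.7)] [ 0.6154 -0.3675]
[355 148  26  37 178] ztop 0.052 rect [array([ 391.8, -351.6]), array([ 12.7, 173.9]), np.float64(2.8)] [ 0.3915 -0.35  ]
[271 153  14  19 207] ztop 0.063 rect [array([ 634.1, -191.2]), array([44.4, 47. ]), np.float64(61.3)] [ 0.6318 -0.1883]
[235 170  30  28 667] ztop 0.06 rect [array([644.3, -59.9]), array([86.8, 94. ]), np.float64(38.7)] [ 0.642  -0.0571]
[275 190  47  32 694] ztop 0.032 rect [array([475.2, -83.4]), array([133.9,  66. ]), np.float64(75.9)] [ 0.4733 -0.0804]
[206 194  32  30 753] ztop 0.06 rect [array([642.3,  70.5]), array([90.5, 89.4]), np.float64(89.2)] [0.6399 0.0735]
[309 209  24  21 211] ztop 0.037 rect [array([387.4, -73.5]), array([66.3, 73.6]), np.float64(49.1)] [ 0.3912 -0.0764]
[ 166  216   53   44 1335] ztop 0.05 rect [array([638.8, 199.9]), array([116.8,  97.4]), np.float64(75.8)] [0.6361 0.203 ]
[110 258  10   9  60] ztop 0.045 rect [array([745.6, 386.6]), array([ 6.7, 23.8]), np.float64(1.0)] [0.7457 0.3871]
[  83  270  113  116 2606] ztop 0.059 rect [array([494.8, 456.8]), array([328.1, 109.8]), np.float64(87.8)] [0.495  0.5398]
[261 302  23  25 278] ztop 0.05 rect [array([302.7, 265.1]), array([55.3, 59.8]), np.float64(42.9)] [0.3141 0.2649]
[ 125  304  116  110 1104] ztop 0.05 rect [array([404.9, 455.4]), array([328.4,  15.8]), np.float64(85.2)] [0.4051 0.469 ]
mouth left side view
```

```bash
cat > g.py <<'E'
import sys
from h import *
from rig import manip
s=manip.get_state(); M=rot(s["ee_rot"]); p=s["position"]
print("t",round(float(s["clock"]),2),"p",p.round(4),"yaw",round(float(np.degrees(np.arctan2(M[1,1],M[0,1]))),1),"F",s["contact_force"].round(1),"w",round(float(s["width"]),4),"q",s["qpos"].round(2))
for a in sys.argv[1:]:
    x,y,z,yaw,g=map(float,a.split(","))
    print(rows(p,M,[(x,y,z,yaw)],g)[0])
E
python3 g.py 0.42,-0.28,0.22,67,7
```

```text
t 0.1 p [ 0.1559 -0.553   0.2305] yaw 15.7 F [-0.6 -0.1 -0.6] w 0.0851 q [-1.42  0.28  1.51  0.    1.36 -0.12]
[1.09, 32.82, -19.11, -51.3, -0.1, -0.1, 7.0]
```

```bash
python3 -m crank '[[1,26,-16,-51,0,0,7],[1,26,-16,-51,0,0,7],[1,26,-16,-51,0,0,7],[1,26,-16,-51,0,0,7],[1,26,-16,-51,0,0,7]]' 40; python3 g.py 0.6,-0.08,0.18,119,7
```

```text
clock: 0.72
position: [0.3639, -0.3269, 0.221]
ee_rot: [0.693, 0.141, 0.693, -0.141]
contact_force: [0.1, -0.2, 0.2]
width: 0.0703
t 0.72 p [ 0.3639 -0.3269  0.221 ] yaw 67.0 F [ 0.1 -0.2  0.2] w 0.0703 q [-0.87  0.15  1.7   0.    1.29 -0.47]
[4.11, 31.95, 12.11, -52.0, 0.0, -0.0, 7.0]
```

```bash
python3 -m crank '[[4,28,11,-52,0,0,7],[4,28,11,-52,0,0,7],[4,28,11,-52,0,0,7],[4,28,11,-52,0,0,7],[4,28,11,-52,0,0,7]]'; python3 g.py 0.70,0.065,0.12,170,7
```

```text
clock: 1.35
position: [0.5756, -0.1131, 0.1805]
ee_rot: [0.684, -0.178, 0.685, 0.178]
contact_force: [0.4, -0.2, 0.5]
width: 0.0698
t 1.35 p [ 0.5756 -0.1131  0.1805] yaw 119.1 F [ 0.4 -0.2  0.5] w 0.0698 q [-0.31  0.33  1.56 -0.    1.26 -0.82]
[6.05, 9.5, 19.53, -50.9, -0.0, -0.0, 7.0]
```

```bash
python3 -m crank '[[6,9.5,19.5,-51,0,0,7],[6,9.5,19.5,-51,0,0,7],[6,9.5,19.5,-51,0,0,7],[6,9.5,19.5,-51,0,0,7],[6,9.5,19.5,-51,0,0,7]]'; python3 g.py 0.70,0.068,0.012,170,7
```

```text
clock: 1.98
position: [0.7001, 0.0651, 0.1187]
ee_rot: [0.54, -0.455, 0.541, 0.456]
contact_force: [-0.4, -0.1, -0.3]
width: 0.0697
t 1.98 p [0.7001 0.0651 0.1187] yaw 170.2 F [-0.4 -0.1 -0.3] w 0.0697 q [-0.01  0.54  1.37  0.    1.24 -1.41]
[10.67, 0.03, 0.28, 0.2, 0.0, -0.2, 7.0]
```

```bash
python3 -m crank '[[6,0,0,0,0,0,7],[10.7,0,0,0,0,0,7],[10.7,1.2,0,0,0,0,7],[10.7,2.2,0,0,0,0,7],[10.7,3.7,0,0,0,0,7]]'; python3 g.py
python3 - <<'E'
from rig import eyes
import cv2
d=eyes.get_image("side"); cv2.imwrite("pics/s1.png",d["color"])
E
```

```text
clock: 2.6
position: [0.6648, 0.0686, 0.017]
ee_rot: [0.544, -0.455, 0.541, 0.452]
contact_force: [0.3, -0.9, -0.8]
width: 0.0701
t 2.6 p [0.6648 0.0686 0.017 ] yaw 169.7 F [ 0.3 -0.9 -0.8] w 0.0701 q [-0.    0.58  1.58 -0.    0.98 -1.39]
```

View pics/s1.png

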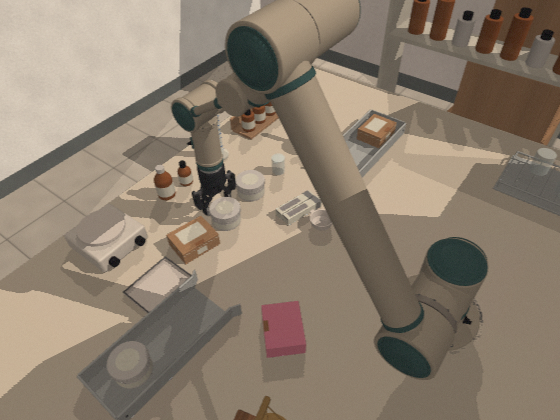

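```bash
cat > jp.py <<'E'
import sys
from h import *
from rig import manip
# args: c, z, grip, then x,y,heading ; heading= tool +y direction * sgn
s=manip.get_state(); M=rot(s["ee_rot"]); p=s["position"]
c,z,g=map(float,sys.argv[1:4]); sg=np.sign(c)
ps=[]
for a in sys.argv[4:]:
    x,y,h=map(float,a.split(",")); t=np.radians(h)
    ps.append((x-c*np.cos(t),y-c*np.sin(t),z,h))
print("t",round(float(s["clock"]),2),p.round(4),"w",s["width"].round(3),"F",s["contact_force"].round(1))
h0=np.arctan2(M[1,1],M[0,1]); print("obj now",(p[0]+c*np.cos(h0)).round(4),(p[1]+c*np.sin(h0)).round(4),np.degrees(h0).round(1))
for r in rows(p,M,ps,g): print([round(v,1) for v in r[:3]]+[round(r[3])]+r[6:])
E
python3 jp.py 0.039 0.012 7 0.61,.075,168 0.594,.076,164 0.577,.077,160 .56,.079,155 .543,.083,150
```

```text
Traceback (most recent call last):
  File "jp.py", line 11, in <module>
    print("t",round(float(s["clock"]),2),p.round(4),"w",s["width"].round(3),"F",s["contact_force"].round(1))
                                                        ^^^^^^^^^^^^^^^^
AttributeError: 'float' object has no attribute 'round'
```

```bash
sed -i 's/s\["width"\].round(3)/round(s["width"],3)/' jp.py; python3 jp.py 0.039 0.012 7 0.61,.075,168 0.594,.076,164 0.577,.077,160 .56,.079,155 .543,.083,150
```

```text
t 2.65 [0.6613 0.0693 0.0167] w 0.07 F [-2.7 -0.2 -0.5]
obj now 0.6229 0.0762 169.7
[0.5, 1.2, -0.5, 2, 7.0]
[0.5, 2.9, -0.9, 6, 7.0]
[0.5, 4.6, -1.4, 10, 7.0]
[0.5, 6.4, -1.8, 15, 7.0]
[0.5, 8.2, -2.1, 20, 7.0]
```

```bash
python3 -m crank '[[0,1.2,-0.5,2,0,0,7],[0,2.9,-0.9,6,0,0,7],[0,4.6,-1.4,10,0,0,7],[0,6.4,-1.8,15,0,0,7],[0,8.2,-2.1,20,0,0,7]]'; python3 jp.py 0.039 0.013 7 .525,.090,144 .508,.101,136 .493,.115,128 .481,.132,119 .472,.152,110
```

```text
clock: 3.28
position: [0.5808, 0.062, 0.0164]
ee_rot: [0.616, -0.352, 0.612, 0.349]
contact_force: [2.8, -0.7, 2.2]
width: 0.07
t 3.27 [0.5808 0.062  0.0164] w 0.07 F [ 2.8 -0.7  2.2]
obj now 0.5472 0.0818 149.5
[0.3, 2.4, -0.8, 6, 7.0]
[0.3, 4.5, -1.2, 14, 7.0]
[0.3, 6.6, -1.3, 22, 7.0]
[0.3, 8.8, -1.0, 30, 7.0]
[0.3, 10.9, -0.2, 40, 7.0]
```

```bash
python3 -m crank '[[0.2,2.4,-0.8,6,0,0,7],[0.2,4.5,-1.2,14,0,0,7],[0.2,6.6,-1.3,22,0,0,7],[0.2,8.8,-1.0,30,0,0,7],[0.2,10.9,-0.2,40,0,0,7]]'; python3 jp.py 0.039 0.013 7 .468,.171,103 .465,.191,97 .464,.212,92 .464,.234,89 .464,.257,88
python3 - <<'E'
from rig import eyes
import cv2
d=eyes.get_image("side"); cv2.imwrite("pics/s2.png",d["color"])
E
```

```text
clock: 3.9
position: [0.4861, 0.1145, 0.0148]
ee_rot: [0.7, -0.12, 0.694, 0.118]
contact_force: [1.8, -6.5, 7.7]
width: 0.0699
t 3.9 [0.4861 0.1145 0.0148] w 0.07 F [ 1.8 -6.5  7.7]
obj now 0.4731 0.1513 109.4
[0.2, 2.1, -0.3, 6, 7.0]
[0.2, 4.1, -0.3, 12, 7.0]
[0.2, 6.2, -0.0, 17, 7.0]
[0.1, 8.3, 0.5, 20, 7.0]
[0.1, 10.5, 1.2, 21, 7.0]
```

View pics/s2.png

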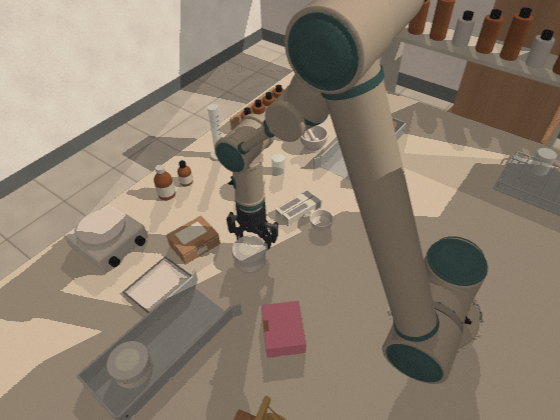

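```bash
python3 -m crank '[[-0.2,2.1,-0.3,6,0,0,7],[-0.2,4.1,-0.3,12,0,0,7],[-0.2,6.2,0,17,0,0,7],[-0.2,8.3,0.5,20,0,0,7],[-0.2,10.5,1.2,21,0,0,7]]'; python3 jp.py 0.039 0.016 7 .464,.283,88 .464,.31,87 .465,.337,87 .466,.364,87 .467,.388,87
```

```text
clock: 4.58
position: [0.459, 0.2182, 0.0151]
ee_rot: [0.707, 0.008, 0.707, -0.008]
contact_force: [0.7, -2.6, 1.8]
width: 0.07
t 4.58 [0.459  0.2182 0.0151] w 0.07 F [ 0.7 -2.6  1.8]
obj now 0.4599 0.2572 88.7
[-0.1, 2.6, 0.3, 1, 7.0]
[-0.1, 5.3, 0.2, 2, 7.0]
[-0.1, 8.0, 0.2, 2, 7.0]
[-0.1, 10.7, 0.2, 2, 7.0]
[-0.1, 13.1, 0.3, 2, 7.0]
```

```bash
python3 -m crank '[[0,2.6,0.2,1,0,0,7],[0,5.2,0.2,2,0,0,7],[0,7.8,0.2,2,0,0,7],[0,10.4,0.2,2,0,0,7],[0,13,0.2,2,0,0,7]]'; python3 jp.py 0.039 0.016 7 .469,.41,87 .470,.432,87 .471,.452,87 .472,.466,87 .472,.474,87
python3 - <<'E'
from rig import eyes
import cv2
d=eyes.get_image("side"); cv2.imwrite("pics/s3.png",d["color"])
E
```

```text
clock: 5.2
position: [0.464, 0.348, 0.015]
ee_rot: [0.707, 0.019, 0.707, -0.021]
contact_force: [0.7, -2.6, 1.2]
width: 0.0702
t 5.2 [0.464 0.348 0.015] w 0.07 F [ 0.7 -2.6  1.2]
obj now 0.4662 0.387 86.8
[-0.1, 2.3, 0.2, 0, 7.0]
[-0.1, 4.5, 0.1, 0, 7.0]
[-0.1, 6.5, 0.1, 0, 7.0]
[-0.1, 7.9, 0.1, 0, 7.0]
[-0.1, 8.7, 0.1, 0, 7.0]
```

View pics/s3.png

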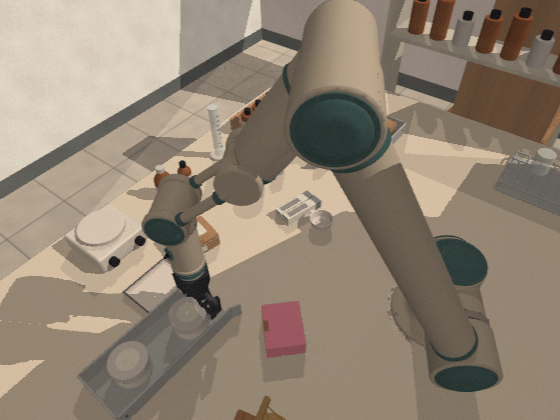

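```bash
python3 -m crank '[[0,2.3,0.1,0,0,0,7],[0,4.5,0.1,0,0,0,7],[0,6.5,0.1,0,0,0,7],[0,8,0.1,0,0,0,7],[0,9,0.1,0,0,0,7]]'; python3 jp.py 0.039 0.016 7; python3 g.py 0.474,0.32,0.10,100,7
```

```text
clock: 5.88
position: [0.4703, 0.4379, 0.0144]
ee_rot: [0.707, 0.019, 0.707, -0.021]
contact_force: [-0.7, -7.6, 8.2]
width: 0.0702
t 5.88 [0.4703 0.4379 0.0144] w 0.07 F [-0.7 -7.6  8.2]
obj now 0.4725 0.4768 86.8
t 5.88 p [0.4703 0.4379 0.0144] yaw 86.8 F [-0.7 -7.6  8.2] w 0.0702 q [ 0.64  0.55  1.63 -0.    0.96  0.7 ]
[-8.52, -11.78, 1.02, -13.2, -0.1, 0.2, 7.0]
```

```bash
python3 -m crank '[[0,-3,0,0,0,0,7],[-6,-4,0,0,0,0,7],[-11,-8,2,-6,0,0,7],[-11,-13,5,-14,0,0,7],[-11,-18,8,-22,0,0,7]]'; python3 g.py 0.67,-0.107,0.12,120,7
```

```text
clock: 6.5
position: [0.5419, 0.2544, 0.1255]
ee_rot: [0.699, -0.116, 0.696, 0.118]
contact_force: [0.2, -0.0, -0.1]
width: 0.0702
t 6.5 p [0.5419 0.2544 0.1255] yaw 109.1 F [ 0.2 -0.  -0.1] w 0.0702 q [ 0.32  0.38  1.62  0.    1.14 -0.01]
[0.5, -38.34, 0.3, -10.9, 0.2, -0.0, 7.0]
```

```bash
python3 -m crank '[[0.5,-38.3,0.3,-11,0,0,7],[0.5,-38.3,0.3,-11,0,0,7],[0.5,-38.3,0.3,-11,0,0,7],[0.5,-38.3,0.3,-11,0,0,7],[0.5,-38.3,0.3,-11,0,0,7]]'; python3 g.py 0.67,-0.107,0.12,120,7 0.67,-0.107,0.013,120,7
python3 - <<'E'
from rig import eyes
from h import *
d=eyes.get_image("top"); cv2.imwrite("pics/t4.png",d["color"])
E
```

```text
clock: 7.12
position: [0.6433, -0.0383, 0.1199]
ee_rot: [0.684, -0.181, 0.683, 0.182]
contact_force: [0.4, 0.5, 0.1]
width: 0.0697
t 7.12 p [ 0.6433 -0.0383  0.1199] yaw 119.7 F [0.4 0.5 0.1] w 0.0697 q [-0.17  0.45  1.52  0.    1.17 -0.69]
[-0.01, -7.29, -1.09, -0.3, 0.1, -0.0, 7.0]
[10.69, -7.29, -1.11, -0.3, 0.1, -0.0, 7.0]
```

View pics/t4.png

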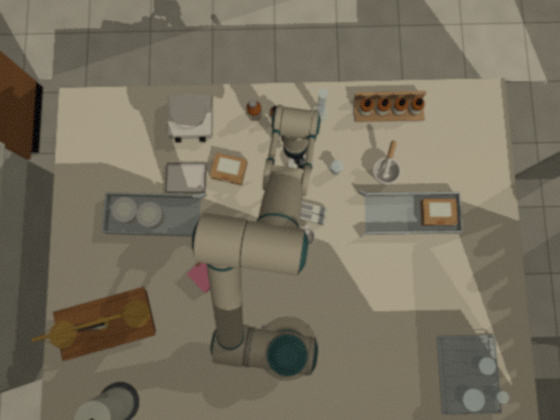

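```bash
python3 -m crank '[[0,-6,-1.1,0,0,0,7],[2,-7.3,-1.1,0,0,0,7],[8,-7.3,-1.1,0,0,0,7],[10.6,-7.3,-1.1,0,0,0,7],[10.6,-7.3,-1.1,0,0,0,7]]'; python3 jp.py 0.039 0.014 7 0.650,-.075,120 .638,-.054,120 .629,-.038,121 .62,-.02,122 .61,-.003,123
python3 - <<'E'
from rig import eyes
from h import *
d=eyes.get_image("side"); cv2.imwrite("pics/s5.png",d["color"])
E
```

```text
clock: 7.8
position: [0.6662, -0.1042, 0.0107]
ee_rot: [0.681, -0.18, 0.685, 0.183]
contact_force: [-0.0, 0.0, 0.6]
width: 0.07
t 7.8 [ 0.6662 -0.1042  0.0107] w 0.07 F [-0.   0.   0.6]
obj now 0.6468 -0.0704 119.8
[-0.3, -0.6, 0.1, 0, 7.0]
[-0.3, 1.9, 0.1, 0, 7.0]
[-0.3, 3.7, 0.1, -1, 7.0]
[-0.3, 5.7, 0.3, -2, 7.0]
[-0.3, 7.7, 0.4, -3, 7.0]
```

View pics/s5.png

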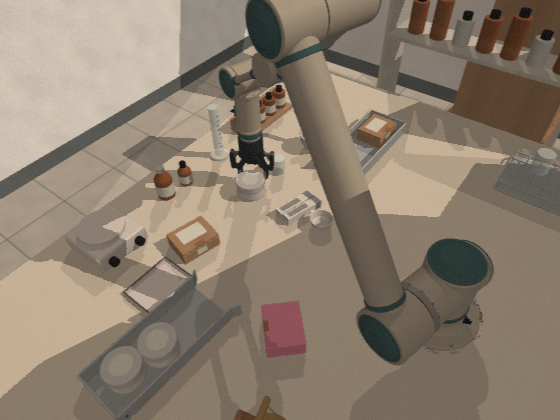

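```bash
python3 -m crank '[[-0.3,1,0.1,0,0,0,7],[-0.3,2.5,0.1,0,0,0,7],[-0.3,4.3,0.1,-1,0,0,7],[-0.3,6.3,0.3,-2,0,0,7],[-0.3,8.2,0.4,-3,0,0,7]]'; python3 jp.py 0.039 0.015 7 .592,.018,126 .574,.037,130 .556,.056,133 .536,.074,136 .516,.092,136
```

```text
clock: 8.48
position: [0.632, -0.0324, 0.0187]
ee_rot: [0.679, -0.201, 0.677, 0.199]
contact_force: [2.6, -4.7, 6.6]
width: 0.0701
t 8.47 [ 0.632  -0.0324  0.0187] w 0.07 F [ 2.6 -4.7  6.6]
obj now 0.6108 0.0004 122.9
[0.4, 2.5, -0.4, -3, 7.0]
[0.3, 5.1, -0.6, -7, 7.0]
[0.3, 7.7, -0.9, -10, 7.0]
[0.3, 10.3, -1.4, -13, 7.0]
[0.3, 12.9, -2.1, -13, 7.0]
```

```bash
python3 -m crank '[[0,2.2,-0.4,-3,0,0,7],[0,4.4,-0.6,-7,0,0,7],[0,6.6,-0.9,-10,0,0,7],[0,8.8,-1.2,-12,0,0,7]]'; python3 jp.py 0.039 0.017 7 .528,.081,136 .511,.098,133 .495,.116,127 .482,.135,119 .473,.155,111;  python3 - <<'E'
from rig import eyes
from h import *
d=eyes.get_image("side"); cv2.imwrite("pics/s6.png",cv2.resize(d["color"][130:290,150:350],None,fx=3,fy=3))
E
```

```text
clock: 8.98
position: [0.5748, 0.0354, 0.0186]
ee_rot: [0.655, -0.271, 0.652, 0.269]
contact_force: [2.9, -3.6, 6.6]
width: 0.07
t 8.97 [0.5748 0.0354 0.0186] w 0.07 F [ 2.9 -3.6  6.6]
obj now 0.5473 0.063 134.9
[0.1, 2.6, -0.0, -1, 7.0]
[0.1, 5.0, -0.2, 2, 7.0]
[0.1, 7.5, -0.5, 8, 7.0]
[0.1, 9.8, -0.6, 16, 7.0]
[0.1, 12.1, -0.3, 24, 7.0]
```

View pics/s6.png

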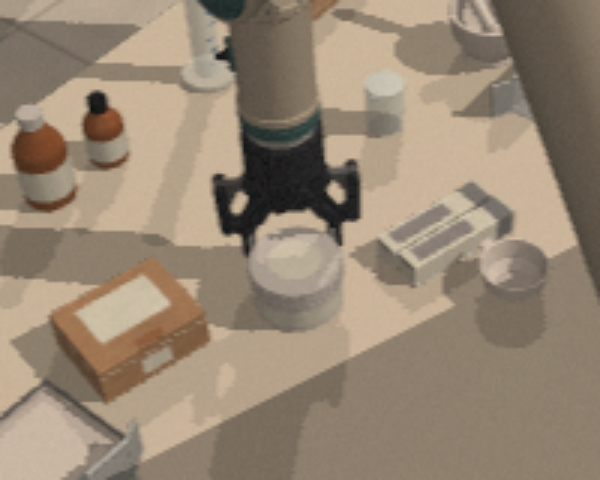

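```bash
python3 -m crank '[[0,2.4,0,-1,0,0,7],[0,4.8,-0.2,2,0,0,7],[0,7.2,-0.5,8,0,0,7],[0,9.6,-0.6,16,0,0,7],[0,12,-0.3,24,0,0,7]]'; python3 jp.py 0.039 0.017 7 .468,.173,104 .464,.193,98 .462,.215,92 .462,.237,88 .462,.259,87
```

```text
clock: 9.65
position: [0.4851, 0.118, 0.0174]
ee_rot: [0.695, -0.126, 0.696, 0.126]
contact_force: [1.4, -3.6, 3.6]
width: 0.0702
t 9.65 [0.4851 0.118  0.0174] w 0.07 F [ 1.4 -3.6  3.6]
obj now 0.4714 0.1545 110.5
[0.0, 1.9, -0.1, 6, 7.0]
[0.0, 4.0, -0.2, 12, 7.0]
[0.0, 6.2, -0.0, 18, 7.0]
[0.0, 8.3, 0.5, 22, 7.0]
[0.0, 10.4, 1.2, 24, 7.0]
```

```bash
python3 -m crank '[[0,2,-0.1,6,0,0,7],[0,4,-0.2,12,0,0,7],[0,6.2,0,18,0,0,7],[0,8.3,0.5,22,0,0,7],[0,10.4,1.2,24,0,0,7]]'; python3 jp.py 0.039 0.017 7 .463,.283,87 .464,.31,87 .465,.337,87 .466,.362,87 .467,.380,87
```

```text
clock: 10.28
position: [0.458, 0.2187, 0.017]
ee_rot: [0.705, 0.019, 0.708, -0.021]
contact_force: [0.5, -5.6, 4.6]
width: 0.0703
t 10.28 [0.458  0.2187 0.017 ] w 0.07 F [ 0.5 -5.6  4.6]
obj now 0.4602 0.2577 86.7
[-0.0, 2.5, 0.1, 0, 7.0]
[-0.0, 5.2, 0.1, 0, 7.0]
[-0.0, 8.0, 0.1, 0, 7.0]
[-0.0, 10.4, 0.0, 0, 7.0]
[-0.0, 12.2, 0.0, 0, 7.0]
```

```bash
python3 -m crank '[[0,2.5,0.1,0,0,0,7],[0,5.2,0.1,0,0,0,7],[0,8,0.1,0,0,0,7],[0,10.6,0.1,0,0,0,7],[0,13,0.1,0,0,0,7]]'; python3 -m crank '[[0,0.5,0,0,0,0,7],[0,0.6,0,0,0,0,7]]'; python3 jp.py 0.039 0.017 7
```

```text
clock: 10.9
position: [0.4663, 0.3478, 0.0169]
ee_rot: [0.705, 0.018, 0.709, -0.021]
contact_force: [-0.8, -5.9, 7.4]
width: 0.0698
clock: 11.15
position: [0.4667, 0.3526, 0.0168]
ee_rot: [0.705, 0.017, 0.708, -0.021]
contact_force: [-0.4, -8.2, 7.6]
width: 0.0702
t 11.15 [0.4667 0.3526 0.0168] w 0.07 F [-0.4 -8.2  7.6]
obj now 0.4689 0.3915 86.9
```

```bash
python3 -m crank '[[0,-3,0,0,0,0,7],[-5,-3.5,0,0,0,0,7],[-11,-1,0,2,0,0,5.5],[-13,5,0,6,0,0,5.5],[-13,9,0,10,0,0,5.5]]'; python3 g.py
python3 - <<'E'
from rig import eyes
from h import *
for n in("top","side"):
    d=eyes.get_image(n); cv2.imwrite(f"pics/{n}7.png",d["color"]); np.savez(f"{n}7.npz",**d)
E
```

```text
clock: 11.78
position: [0.4735, 0.4471, 0.1491]
ee_rot: [0.702, 0.083, 0.702, -0.081]
contact_force: [0.3, -0.9, -0.5]
width: 0.0552
t 11.78 p [0.4735 0.4471 0.1491] yaw 76.6 F [ 0.3 -0.9 -0.5] w 0.0552 q [0.65 0.44 1.46 0.   1.24 0.88]
```

View pics/top7.png

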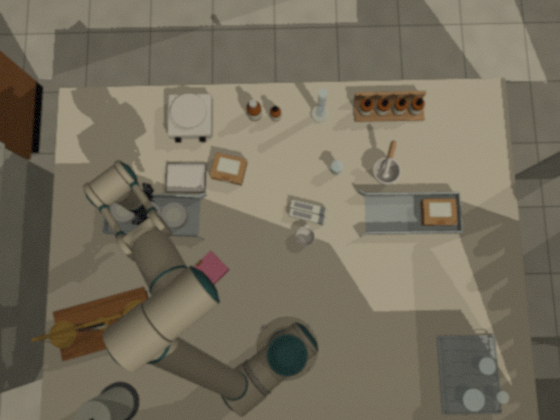

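View pics/side7.png

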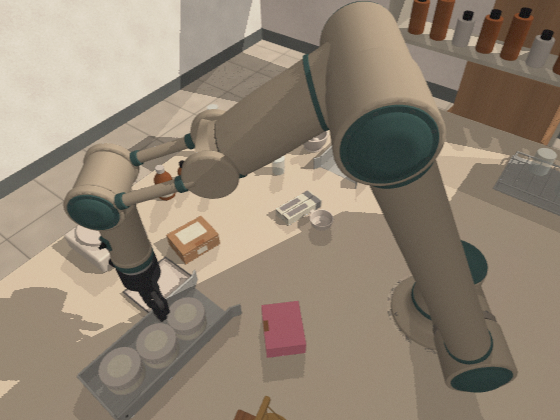

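Run:
```python
from h import *
c=load("top7")
cv2.imwrite("pics/c7.png",cv2.resize(c.c[140:250,270:430],None,fx=5,fy=5,interpolation=cv2.INTER_CUBIC))
hsv=cv2.cvtColor(c.c,cv2.COLOR_BGR2HSV)
mb=((hsv[...,1]>105)&(hsv[...,0]<20)).astype(np.uint8)
mb=cv2.morphologyEx(mb,cv2.MORPH_CLOSE,np.ones((3,3)))
for cn in cv2.findContours(mb,cv2.RETR_EXTERNAL,cv2.CHAIN_APPROX_NONE)[0]:
    if cv2.contourArea(cn)>300:
        bx=cv2.boxPoints(cv2.minAreaRect(cn)); Q=c.plane(bx,0.046)
        if Q.mean(0)[0]>.4 and Q.mean(0)[0]<.7: print(Q[:,:2].round(4).tolist(), Q.mean(0).round(4),[np.linalg.norm(Q[i]-Q[i-1]).round(4) for i in range(4)])
```

```text
[[0.504, -0.4837], [0.5012, -0.6077], [0.4117, -0.6008], [0.4145, -0.4778]] [ 0.4578 -0.5425  0.046 ] [np.float64(0.0897), np.float64(0.124), np.float64(0.0898), np.float64(0.123)]
[[0.6014, 0.2694], [0.6944, 0.2469], [0.6627, 0.1347], [0.5703, 0.158]] [0.6322 0.2022 0.046 ] [np.float64(0.1156), np.float64(0.0957), np.float64(0.1166), np.float64(0.0953)]
```

View pics/c7.png

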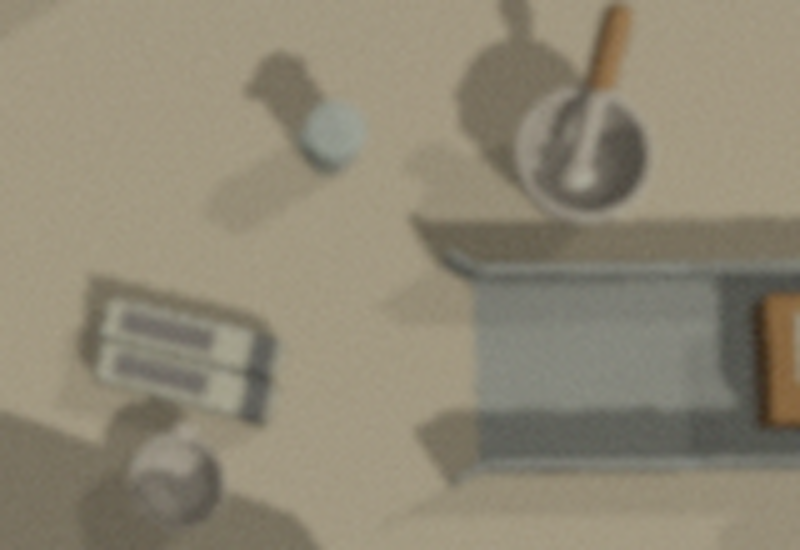

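Run:
```python
from h import *
c=load("top7")
def q(l,z): return c.plane([((x+.5)/5-.5+270,(y+.5)/5-.5+140) for x,y in l],z)[:,:2].round(4).tolist()
print("wing tips/junctions z45",q([(450,253),(480,266),(458,484),(488,463)],.045))
print("mouth floor",q([(475,285),(478,460)],0))
print("inner floor line top/bot at col 700",q([(700,275),(700,460)],0), "wall top",q([(700,266),(700,463)],.045))
print("beaker",q([(335,133)],.06)); print("tubes",q([(104,297),(277,340),(265,425),(97,380)],.028)); print("mortar",q([(583,152)],.06))
```

```text
wing tips/junctions z45 [[0.5411, -0.2676], [0.5312, -0.2885], [0.3754, -0.2656], [0.3897, -0.2874]]
mouth floor [[0.5263, -0.2915], [0.3975, -0.2876]]
inner floor line top/bot at col 700 [[0.53, -0.456], [0.394, -0.4476]] wall top [[0.5276, -0.445], [0.3864, -0.4362]]
beaker [[0.6272, -0.1874]]
tubes [[0.5181, -0.0201], [0.4839, -0.1434], [0.4226, -0.1327], [0.4578, -0.0138]]
mortar [[0.6092, -0.3632]]
```

```bash
cat > plan.py <<'E'
from h import *
from scipy.optimize import minimize
import sys
tub=np.array([(0.519,-0.019),(0.486,-0.144),(0.424,-0.134),(0.459,-0.0135)])
def seg(a,b,n=12): a,b=np.array(a),np.array(b); return a+(b-a)*np.linspace(0,1,n)[:,None]
obs=[(seg(tub[i],tub[(i+1)%4]),0.0) for i in range(4)]
obs+=[(np.array([[0.628,-0.188]]),0.0225),(np.array([[0.609,-0.364]]),0.05)]
obs+=[(seg((.5385,-.267),(.526,-.289)),0),(seg((.378,-.267),(.391,-.289)),0),(seg((.526,-.289),(.525,-.62),20),0),(seg((.391,-.289),(.388,-.62),20),0)]
pts=np.vstack([o for o,r in obs]); rr=np.concatenate([np.full(len(o),r) for o,r in obs])
def sim(k,s0,L,N=40):
    ks=np.interp(np.linspace(0,1,N),np.linspace(0,1,len(k)),k); ds=L/N
    x,y,h=s0; out=[(x,y,h)]
    for kk in ks:
        hm=h+kk*ds/2; x-=np.sin(hm)*ds; y-=np.cos(hm)*ds; h+=kk*ds; out.append((x,y,h))
    return np.array(out)
def clear(path):
    C=[]
    for x,y,h in path:
        f=np.array([-np.sin(h),-np.cos(h)]); l=np.array([np.cos(h),-np.sin(h)])
        d=pts-[x,y]; a=np.abs(d@f)-.058; b=np.abs(d@l)-.046
        sd=np.where((a>0)&(b>0),np.hypot(a,b),np.maximum(a,b))-rr
        C.append(sd.min())
    return np.array(C)
if __name__=="__main__":
    s0=tuple(map(float,sys.argv[1].split(","))); goal=(0.458,-0.394,0.01)
    best=None
    for seed in range(6):
        rng=np.random.default_rng(seed)
        def cost(v):
            p=sim(v[1:]*5,s0,v[0]); e=p[-1]-goal
            c=clear(p); return 3e3*(e[0]**2+e[1]**2)+30*e[2]**2+ 2e3*np.sum(np.clip(.013-c,0,None)**2)*4+.002*np.sum(v[1:]**2)+.02*np.sum(np.diff(v[1:])**2)
        r=minimize(cost,np.r_[.62,rng.normal(0,.3,9)],method="Powell",options=dict(maxiter=30,maxfev=6000))
        if best is None or r.fun<best.fun: best=r
    p=sim(best.x[1:]*5,s0,best.x[0]); c=clear(p)
    print(best.fun,best.x.round(2)); 
    for i in range(0,41): print(i,p[i].round(4),c[i].round(4))
    np.save("path.npy",p)
E
python3 plan.py 0.633,0.202,0.245
```

```text
0.15261247626193875 [ 0.64 -0.45 -0.13  0.28  0.29  0.38  0.81 -0.97 -1.19  0.28]
0 [0.633 0.202 0.245] 0.1844
1 [0.6294 0.1865 0.2089] 0.1671
2 [0.6264 0.1709 0.1782] 0.1502
3 [0.6238 0.1553 0.1527] 0.1338
4 [0.6215 0.1395 0.1325] 0.1179
5 [0.6195 0.1238 0.1177] 0.1025
6 [0.6177 0.108  0.1083] 0.0878
7 [0.616  0.0922 0.1056] 0.0738
8 [0.6143 0.0764 0.1095] 0.0608
9 [0.6125 0.0606 0.1201] 0.0493
10 [0.6105 0.0449 0.1373] 0.04
11 [0.6081 0.0291 0.1596] 0.0345
12 [0.6054 0.0135 0.182 ] 0.0331
13 [ 0.6024 -0.0021  0.2047] 0.0322
14 [ 0.599  -0.0176  0.2277] 0.0316
15 [ 0.5952 -0.0331  0.2508] 0.0313
16 [ 0.5911 -0.0484  0.2746] 0.0304
17 [ 0.5866 -0.0636  0.2998] 0.0283
18 [ 0.5817 -0.0788  0.3265] 0.0225
19 [ 0.5764 -0.0937  0.3547] 0.0148
20 [ 0.5706 -0.1085  0.3842] 0.0145
21 [ 0.5644 -0.1232  0.418 ] 0.0159
22 [ 0.5577 -0.1376  0.4587] 0.0154
23 [ 0.5503 -0.1516  0.5063] 0.0139
24 [ 0.5422 -0.1653  0.5608] 0.0129
25 [ 0.5334 -0.1785  0.6222] 0.0126
26 [ 0.5238 -0.1912  0.6682] 0.0125
27 [ 0.5139 -0.2036  0.6852] 0.0132
28 [ 0.5039 -0.2159  0.6733] 0.0128
29 [ 0.4942 -0.2286  0.6324] 0.0119
30 [ 0.4853 -0.2417  0.5626] 0.0125
31 [ 0.4774 -0.2555  0.483 ] 0.0127
32 [ 0.4706 -0.2698  0.3998] 0.0125
33 [ 0.465  -0.2847  0.3131] 0.0129
34 [ 0.4608 -0.3     0.2229] 0.0134
35 [ 0.458  -0.3157  0.1292] 0.0156
36 [ 0.4566 -0.3315  0.056 ] 0.0178
37 [ 0.4561 -0.3474  0.0065] 0.0195
38 [ 0.4562 -0.3633 -0.019 ] 0.0182
39 [ 0.4565 -0.3791 -0.0208] 0.0186
40 [ 0.4566 -0.395   0.0013] 0.0202
```

```bash
python3 g.py 0.6534,0.2835,0.12,76,5.5 0.6534,0.2835,0.024,76,5.5
```

```text
t 11.88 p [0.4725 0.4489 0.1465] yaw 76.9 F [-0.6 -0.6 -0.5] w 0.055 q [0.65 0.44 1.46 0.   1.24 0.88]
[2.57, -12.02, 21.37, 0.9, -0.2, -0.1, 5.5]
[12.17, -12.03, 21.39, 0.9, -0.2, -0.1, 5.5]
```

```bash
python3 -m crank '[[2.5,-12,21.4,1,0,0,5.5],[2.5,-12,21.4,1,0,0,5.5],[2.5,-12,21.4,1,0,0,5.5],[2.5,-12,21.4,1,0,0,5.5],[7,-12,21.4,1,0,0,5.5]]'; python3 -m crank '[[5,0,0,0,0,0,5.5],[5,0,0,0,0,0,5.5]]'; python3 g.py 0.6534,0.2835,0.022,76,5.5;python3 - <<'E'
from rig import eyes
from h import *
d=eyes.get_image("side"); cv2.imwrite("pics/s8.png",cv2.resize(d["color"][130:330,80:350],None,fx=2.9,fy=2.9))
E
```

```text
clock: 12.5
position: [0.6596, 0.2754, 0.0784]
ee_rot: [0.703, 0.09, 0.7, -0.089]
contact_force: [0.3, 0.4, -0.5]
width: 0.055
clock: 12.75
position: [0.6496, 0.2769, 0.0214]
ee_rot: [0.697, 0.086, 0.707, -0.09]
contact_force: [-0.1, -0.3, 0.0]
width: 0.0549
t 12.75 p [0.6496 0.2769 0.0214] yaw 75.7 F [-0.1 -0.3  0. ] w 0.0549 q [0.3  0.63 1.45 0.   1.07 0.55]
[-0.06, 0.73, 0.21, -0.3, -0.7, 0.4, 5.5]
```

View pics/s8.png

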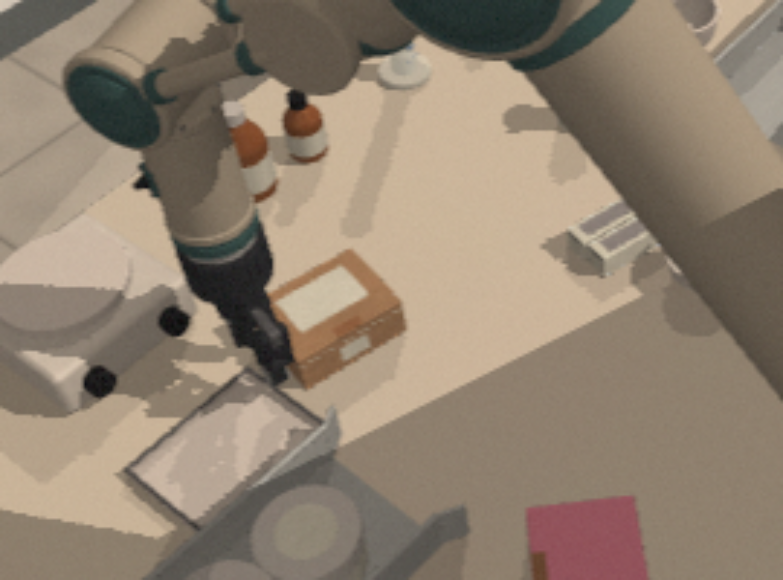

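```bash
cat > bp.py <<'E'
import sys
from h import *
from rig import manip
s=manip.get_state(); M=rot(s["ee_rot"]); p=s["position"]; P=np.load("path.npy")
c=-0.069; z=float(sys.argv[1])
h0=np.arctan2(M[1,1],M[0,1]); print("t",round(s["clock"],2),"p",p.round(4),"F",s["contact_force"].round(1),"obj",(p[0]+c*np.cos(h0)).round(4),(p[1]+c*np.sin(h0)).round(4),"h",(np.pi/2-h0).round(3))
ps=[]
for i in map(float,sys.argv[2:]):
    x,y,h=[np.interp(i,np.arange(len(P)),P[:,k]) for k in range(3)]; t=np.pi/2-h
    ps.append((x-c*np.cos(t),y-c*np.sin(t),z,np.degrees(t)))
for r in rows(p,M,ps,5.5): print([round(v,1) for v in r[:3]]+[round(v) for v in r[3:6]]+r[6:])
E
python3 bp.py 0.02 0 1 2 3 4
```

```text
t 12.8 p [0.6525 0.278  0.0248] F [-0.8  0.3  1.4] obj 0.6355 0.2111 h 0.249
[0.5, -0.9, -0.0, 0, 0, 0, 5.5]
[0.5, -2.5, -0.2, -2, 0, 0, 5.5]
[0.5, -4.1, -0.4, -4, 0, 0, 5.5]
[0.5, -5.7, -0.4, -6, 0, 0, 5.5]
[0.5, -7.3, -0.4, -7, 0, 0, 5.5]
```

```bash
python3 -m crank '[[0,-0.9,0,0,0,0,5.5],[0,-2.5,-0.2,-2,0,0,5.5],[0,-4.1,-0.4,-4,0,0,5.5],[0,-5.7,-0.4,-6,0,0,5.5],[0,-7.3,-0.4,-7,0,0,5.5]]'; python3 bp.py 0.02 5 6 7 8 9;python3 - <<'E'
from rig import eyes
from h import *
d=eyes.get_image("top"); cv2.imwrite("pics/t9.png",cv2.resize(d["color"][120:270,180:440],None,fx=3,fy=3)); np.savez("top9.npz",**d)
E
```

```text
clock: 13.42
position: [0.635, 0.2093, 0.0302]
ee_rot: [0.707, 0.045, 0.704, -0.044]
contact_force: [-0.5, 1.7, -1.5]
width: 0.055
t 13.43 p [0.635  0.2093 0.0302] F [-0.5  1.7 -1.5] obj 0.6263 0.1408 h 0.126
[1.0, -1.8, -0.5, 0, 0, 0, 5.5]
[1.0, -3.4, -0.6, -1, 0, 0, 5.5]
[1.0, -5.0, -0.6, -1, 0, 0, 5.5]
[1.0, -6.5, -0.5, -1, 0, 0, 5.5]
[1.0, -8.1, -0.4, 0, 0, 0, 5.5]
```

View pics/t9.png

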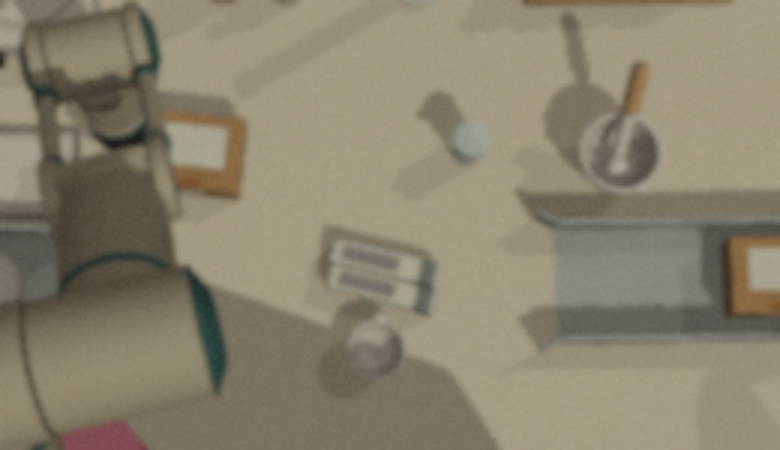

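```bash
cat > fe.py <<'E'
import sys
from h import *
# front edge: args npz scale ox oy  x1,y1 (far/upper corner) x2,y2
c=load(sys.argv[1]); k=float(sys.argv[2]); ox,oy=float(sys.argv[3]),float(sys.argv[4])
pp=[tuple(map(float,a.split(","))) for a in sys.argv[5:7]]
A,B=c.plane([((x+.5)/k-.5+ox,(y+.5)/k-.5+oy) for x,y in pp],.046)[:,:2]
e=A-B; h=np.arctan2(-e[1],e[0]); f=np.array([-np.sin(h),-np.cos(h)])
print(A.round(4),B.round(4),"len",np.linalg.norm(e).round(4),"h",h.round(3),"centre",((A+B)/2-.058*f).round(4))
E
python3 fe.py top9 3 180 120 245,116 240,197
```

```text
[0.6664 0.0814] [0.5668 0.0887] len 0.0998 h 0.073 centre [0.6208 0.1429]
```

```bash
python3 -m crank '[[0.3,-1.8,-0.3,0,0,0,5.5],[0.6,-3.4,-0.4,-1,0,0,5.5],[0.8,-5,-0.5,-1,0,0,5.5],[0.8,-6.5,-0.5,-1,0,0,5.5],[0.8,-8.1,-0.4,0,0,0,5.5]]'; python3 bp.py 0.02 10 11 12 13 14
```

```text
clock: 14.1
position: [0.6199, 0.1285, 0.0197]
ee_rot: [0.706, 0.045, 0.705, -0.045]
contact_force: [0.5, 4.1, 2.1]
width: 0.0548
t 14.1 p [0.6199 0.1285 0.0197] F [0.5 4.1 2.1] obj 0.6112 0.06 h 0.128
[-0.0, -1.5, 0.2, 1, 0, 0, 5.5]
[-0.0, -3.1, 0.3, 2, 0, 0, 5.5]
[-0.0, -4.7, 0.4, 3, 0, 0, 5.5]
[-0.0, -6.3, 0.5, 4, 0, 0, 5.5]
[-0.0, -7.9, 0.5, 6, 0, 0, 5.5]
```

```bash
python3 -m crank '[[0,-1.5,0.2,1,0,0,5.5],[0,-3.1,0.3,2,0,0,5.5],[0,-4.7,0.4,3,0,0,5.5],[0,-6.3,0.5,4,0,0,5.5]]'; python3 bp.py 0.02 14 15 16 17 18;python3 - <<'E'
from rig import eyes
from h import *
d=eyes.get_image("top"); cv2.imwrite("pics/t10.png",cv2.resize(d["color"][120:270,180:440],None,fx=3,fy=3)); np.savez("top10.npz",**d)
E
```

```text
clock: 14.6
position: [0.6166, 0.0649, 0.0192]
ee_rot: [0.704, 0.07, 0.704, -0.07]
contact_force: [0.4, 4.5, 3.3]
width: 0.0551
t 14.6 p [0.6166 0.0649 0.0192] F [0.4 4.5 3.3] obj 0.6031 -0.0027 h 0.198
[-0.1, -1.5, 0.1, 2, 0, 0, 5.5]
[-0.1, -3.1, 0.2, 3, 0, 0, 5.5]
[-0.1, -4.7, 0.2, 4, 0, 0, 5.5]
[-0.1, -6.3, 0.3, 6, 0, 0, 5.5]
[-0.1, -7.9, 0.3, 7, 0, 0, 5.5]
```

View pics/t10.png

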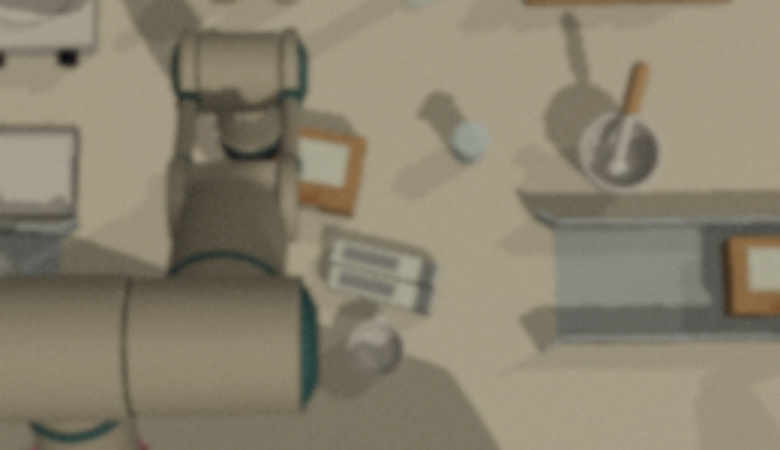

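```bash
python3 fe.py top10 3 180 120 367,137 351,216
```

```text
[ 0.637  -0.0646] [ 0.5407 -0.043 ] len 0.0987 h 0.221 centre [0.6015 0.0028]
```

```bash
python3 -m crank '[[0,-1.5,0.1,2,0,0,5.5],[0,-3.1,0.2,3,0,0,5.5],[0,-4.7,0.2,4,0,0,5.5],[0,-6.3,0.3,6,0,0,5.5],[0,-7.9,0.3,7,0,0,5.5]]'; python3 bp.py 0.02 19 20 21 22 23;python3 - <<'E'
from rig import eyes
from h import *
d=eyes.get_image("top"); cv2.imwrite("pics/t11.png",cv2.resize(d["color"][120:270,180:440],None,fx=3,fy=3)); np.savez("top11.npz",**d)
E
```

```text
clock: 15.28
position: [0.6038, -0.0133, 0.019]
ee_rot: [0.698, 0.113, 0.698, -0.113]
contact_force: [0.7, 1.2, -1.0]
width: 0.0549
t 15.28 p [ 0.6038 -0.0133  0.019 ] F [ 0.7  1.2 -1. ] obj 0.5821 -0.0788 h 0.32
[-0.1, -1.6, 0.2, 2, 0, 0, 5.5]
[-0.1, -3.2, 0.3, 4, 0, 0, 5.5]
[-0.1, -4.8, 0.4, 6, 0, 0, 5.5]
[-0.1, -6.4, 0.5, 8, 0, 0, 5.5]
[-0.1, -8.0, 0.6, 11, 0, 0, 5.5]
```

View pics/t11.png

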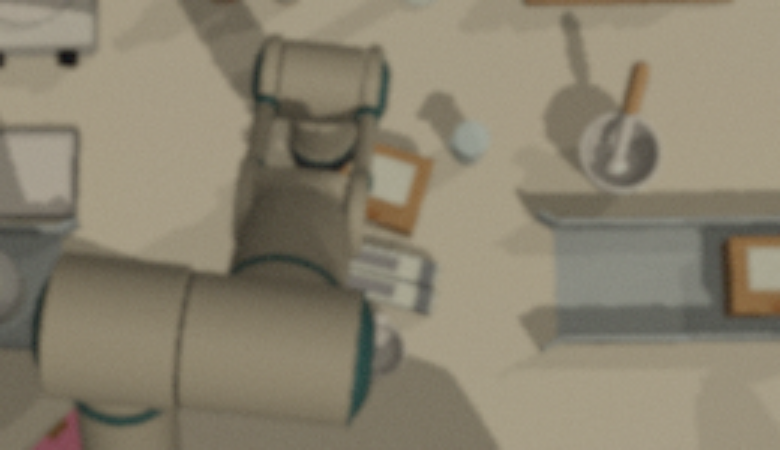

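```bash
python3 fe.py top11 3 180 120 433,157 410,236; python3 -m crank '[[0,-1.6,0.2,2,0,0,5.5],[0,-3.2,0.3,4,0,0,5.5],[0,-4.8,0.4,6,0,0,5.5],[0,-6.4,0.5,8,0,0,5.5]]'; python3 bp.py 0.02 23 24 25 26 27;python3 - <<'E'
from rig import eyes
from h import *
d=eyes.get_image("top"); cv2.imwrite("pics/t12.png",cv2.resize(d["color"][120:270,180:440],None,fx=3,fy=3)); np.savez("top12.npz",**d)
E
```

```text
[ 0.6105 -0.1429] [ 0.5149 -0.1123] len 0.1003 h 0.309 centre [ 0.5803 -0.0723]
clock: 15.82
position: [0.5887, -0.0754, 0.0193]
ee_rot: [0.688, 0.161, 0.688, -0.161]
contact_force: [0.7, 1.2, -1.4]
width: 0.0548
t 15.82 p [ 0.5887 -0.0754  0.0193] F [ 0.7  1.2 -1.4] obj 0.558 -0.1372 h 0.461
[-0.1, -1.6, 0.3, 3, 0, 0, 5.5]
[-0.1, -3.2, 0.5, 6, 0, 0, 5.5]
[-0.1, -4.9, 0.7, 9, 0, 0, 5.5]
[-0.1, -6.5, 0.8, 12, 0, 0, 5.5]
[-0.1, -8.1, 0.5, 13, 0, 0, 5.5]
```

View pics/t12.png

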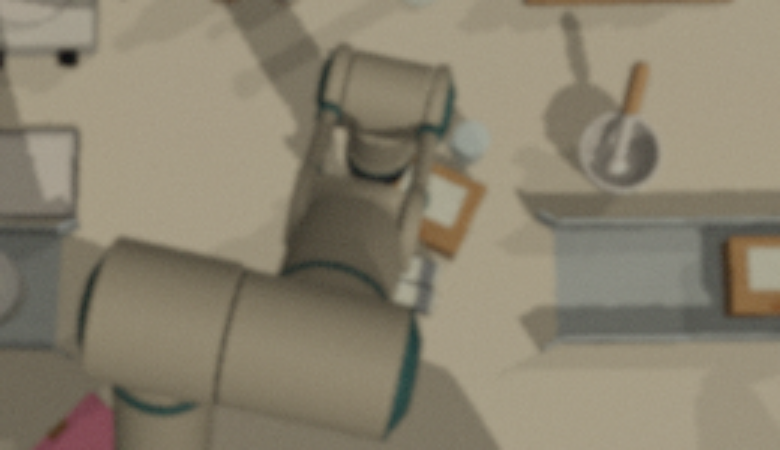

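```bash
python3 fe.py top12 3 180 120 486,184 454,258; python3 -m crank '[[0,-1.6,0.3,3,0,0,5.5],[0,-3.2,0.5,6,0,0,5.5],[0,-4.9,0.7,9,0,0,5.5],[0,-6.5,0.8,12,0,0,5.5]]'; python3 bp.py 0.02 27 28 29 30 31;python3 - <<'E'
from rig import eyes
from h import *
d=eyes.get_image("top"); cv2.imwrite("pics/t13.png",cv2.resize(d["color"][120:270,180:440],None,fx=3,fy=3)); np.savez("top13.npz",**d)
E
```

```text
[ 0.576  -0.2049] [ 0.4872 -0.1635] len 0.0979 h 0.436 centre [ 0.5561 -0.1316]
clock: 16.38
position: [0.5672, -0.1373, 0.0194]
ee_rot: [0.668, 0.233, 0.667, -0.233]
contact_force: [2.0, 2.1, 0.4]
width: 0.0547
t 16.38 p [ 0.5672 -0.1373  0.0194] F [2.  2.1 0.4] obj 0.5242 -0.1914 h 0.671
[-0.1, -1.6, 0.0, 1, 0, 0, 5.5]
[-0.1, -3.2, -0.1, 0, 0, 0, 5.5]
[-0.1, -4.8, -0.3, -2, 0, 0, 5.5]
[-0.1, -6.4, -0.7, -6, 0, 0, 5.5]
[-0.1, -8.1, -1.0, -11, 0, 0, 5.5]
```

View pics/t13.png

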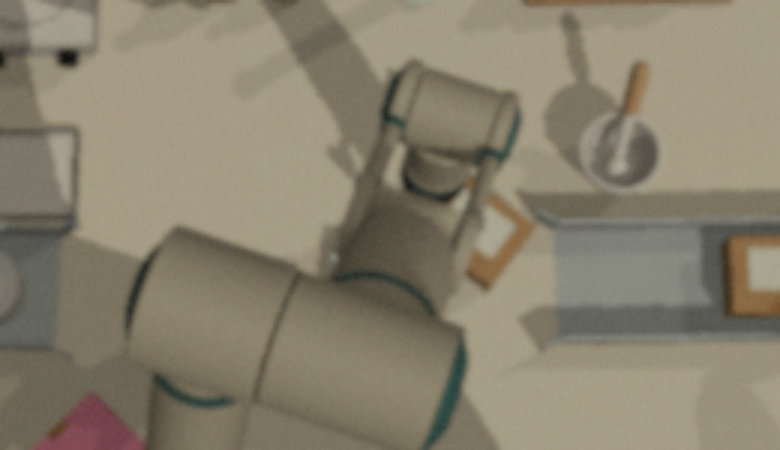

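```bash
python3 fe.py top13 3 180 120 535,227 485,291; python3 -m crank '[[0,-1.6,0,1,0,0,5.5],[0,-3.2,-0.1,0,0,0,5.5],[0,-4.8,-0.3,-2,0,0,5.5]]'; python3 bp.py 0.02 30 31 32 33 34;python3 - <<'E'
from rig import eyes
from h import *
d=eyes.get_image("top"); cv2.imwrite("pics/t14.png",cv2.resize(d["color"][120:270,180:440],None,fx=3,fy=3)); np.savez("top14.npz",**d)
E
```

```text
[ 0.5224 -0.2609] [ 0.4469 -0.1986] len 0.0979 h 0.69 centre [ 0.5216 -0.185 ]
clock: 16.8
position: [0.5347, -0.1725, 0.0193]
ee_rot: [0.672, 0.22, 0.672, -0.22]
contact_force: [1.4, 1.3, 0.7]
width: 0.0548
t 16.8 p [ 0.5347 -0.1725  0.0193] F [1.4 1.3 0.7] obj 0.494 -0.2282 h 0.632
[-0.1, -1.6, -0.4, -4, 0, 0, 5.5]
[-0.1, -3.3, -0.8, -8, 0, 0, 5.5]
[-0.1, -4.9, -1.0, -13, 0, 0, 5.5]
[-0.1, -6.6, -1.2, -18, 0, 0, 5.5]
[-0.1, -8.3, -1.2, -23, 0, 0, 5.5]
```

View pics/t14.png

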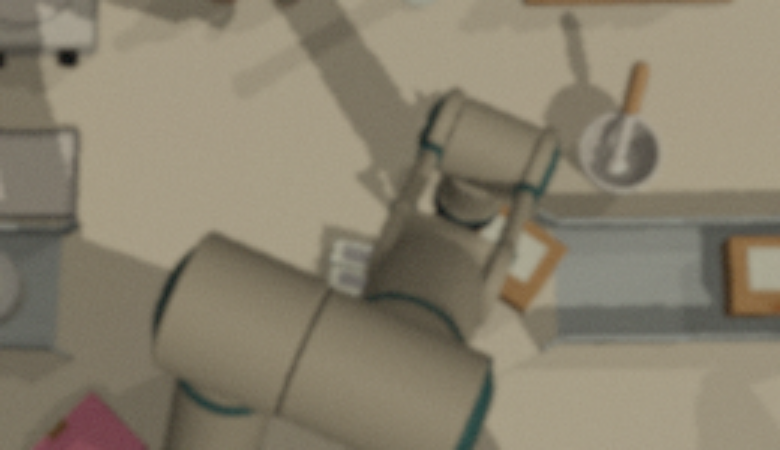

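```bash
python3 fe.py top14 3 180 120 567,250 523,312; python3 -m crank '[[0,-1.6,-0.4,-4,0,0,5.5],[0,-3.3,-0.8,-8,0,0,5.5],[0,-4.9,-1.0,-13,0,0,5.5]]'; python3 bp.py 0.02 33 34 35 36 37;python3 - <<'E'
from rig import eyes
from h import *
d=eyes.get_image("top"); cv2.imwrite("pics/t15.png",cv2.resize(d["color"][120:270,220:480],None,fx=3,fy=3)); np.savez("top15.npz",**d)
E
```

```text
[ 0.4938 -0.2974] [ 0.4209 -0.2422] len 0.0914 h 0.649 centre [ 0.4924 -0.2236]
clock: 17.23
position: [0.4974, -0.2053, 0.0193]
ee_rot: [0.692, 0.142, 0.693, -0.142]
contact_force: [0.7, 0.7, 0.6]
width: 0.0548
t 17.23 p [ 0.4974 -0.2053  0.0193] F [0.7 0.7 0.6] obj 0.4702 -0.2688 h 0.404
[-0.1, -1.7, -0.5, -5, 0, 0, 5.5]
[-0.1, -3.4, -0.9, -10, 0, 0, 5.5]
[-0.1, -5.0, -1.1, -16, 0, 0, 5.5]
[-0.1, -6.7, -1.1, -20, 0, 0, 5.5]
[-0.1, -8.3, -0.9, -23, 0, 0, 5.5]
```

View pics/t15.png

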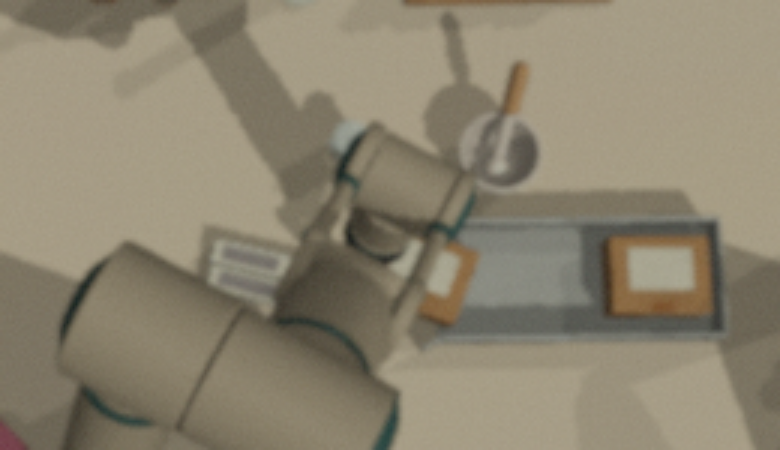

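Box is nosing in (front edge about (478,250)–(450,324) in the crop), clear of both wings. Continue.

```bash
python3 fe.py top15 3 220 120 479,250 450,325; python3 -m crank '[[0,-1.7,-0.5,-5,0,0,5.5],[0,-3.4,-0.9,-10,0,0,5.5],[0,-5.0,-1.1,-16,0,0,5.5],[0,-6.7,-1.1,-20,0,0,5.5]]'; python3 bp.py 0.02 37 38 39 40;python3 - <<'E'
from rig import eyes
from h import *
d=eyes.get_image("top"); cv2.imwrite("pics/t16.png",cv2.resize(d["color"][120:270,220:480],None,fx=3,fy=3)); np.savez("top16.npz",**d)
E
```

```text
[ 0.4929 -0.3352] [ 0.4043 -0.2966] len 0.0967 h 0.411 centre [ 0.4718 -0.2628]
clock: 17.77
position: [0.4608, -0.2619, 0.0192]
ee_rot: [0.706, 0.021, 0.707, -0.019]
contact_force: [-0.3, 2.1, -0.9]
width: 0.0552
t 17.77 p [ 0.4608 -0.2619  0.0192] F [-0.3  2.1 -0.9] obj 0.4569 -0.3308 h 0.056
[-0.1, -1.7, -0.3, -3, 0, 0, 5.5]
[-0.1, -3.3, -0.4, -4, 0, 0, 5.5]
[-0.1, -4.8, -0.3, -4, 0, 0, 5.5]
[-0.1, -6.4, -0.0, -3, 0, 0, 5.5]
```

View pics/t16.png

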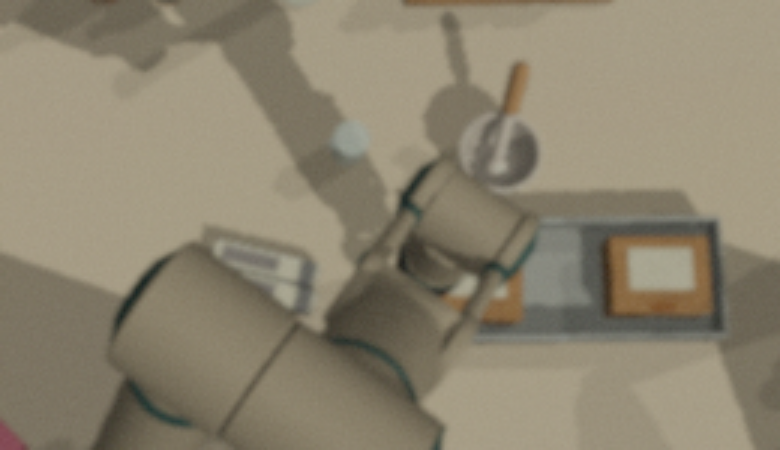

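```bash
python3 -m crank '[[0,-1.7,-0.3,-3,0,0,5.5],[0,-3.3,-0.3,-3,0,0,5.5],[0,-4.8,-0.3,-3,0,0,5.5],[0,-6.2,-0.2,-3,0,0,5.5],[0,-7,-0.2,-3,0,0,5.5]]'; python3 bp.py 0.02; python3 -m crank '[[0,3,0,0,0,0,5.5],[-5,3.5,0,0,0,0,6.5],[-11,3.5,0,0,0,0,7.5],[-14,3.5,0,0,0,0,8.5],[-14,-2,-6,0,0,0,8.5]]'; python3 g.py;python3 - <<'E'
from rig import eyes
from h import *
for n in("top","side"):
    d=eyes.get_image(n); cv2.imwrite(f"pics/{n}17.png",d["color"]); np.savez(f"{n}17.npz",**d)
E
```

```text
clock: 18.45
position: [0.456, -0.3337, 0.0192]
ee_rot: [0.707, 0.002, 0.707, -0.002]
contact_force: [0.8, 2.8, 1.3]
width: 0.055
t 18.45 p [ 0.456  -0.3337  0.0192] F [0.8 2.8 1.3] obj 0.4556 -0.4027 h 0.005
clock: 19.08
position: [0.4136, -0.341, 0.163]
ee_rot: [0.71, -0.003, 0.704, -0.002]
contact_force: [-0.1, -2.0, -0.4]
width: 0.0846
t 19.07 p [ 0.4136 -0.341   0.163 ] yaw 90.1 F [-0.1 -2.  -0.4] w 0.0846 q [-0.82  0.26  1.7   0.    1.17 -0.82]
```

View pics/top17.png

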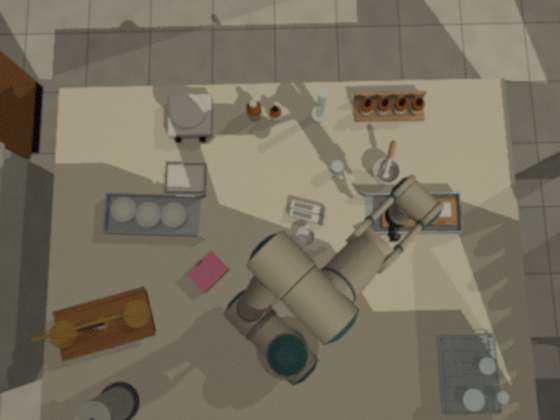

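View pics/side17.png

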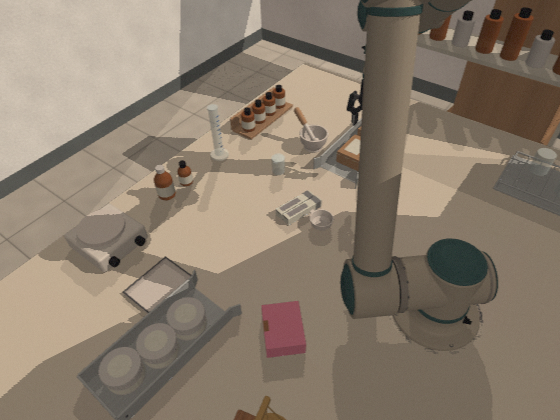

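Run:
```python
from h import *
c=load("top17"); s=load("side17")
cv2.imwrite("pics/a.png",cv2.resize(c.c[190:255,275:345],None,fx=8,fy=8,interpolation=cv2.INTER_CUBIC))
cv2.imwrite("pics/b.png",cv2.resize(s.c[180:240,265:345],None,fx=8,fy=8,interpolation=cv2.INTER_CUBIC))
cv2.imwrite("pics/c.png",cv2.resize(c.c[150:205,155:220],None,fx=9,fy=9,interpolation=cv2.INTER_CUBIC))
cv2.imwrite("pics/d.png",cv2.resize(s.c[250:325,115:210],None,fx=7,fy=7,interpolation=cv2.INTER_CUBIC))
```

```text
(no output)
```

View pics/a.png

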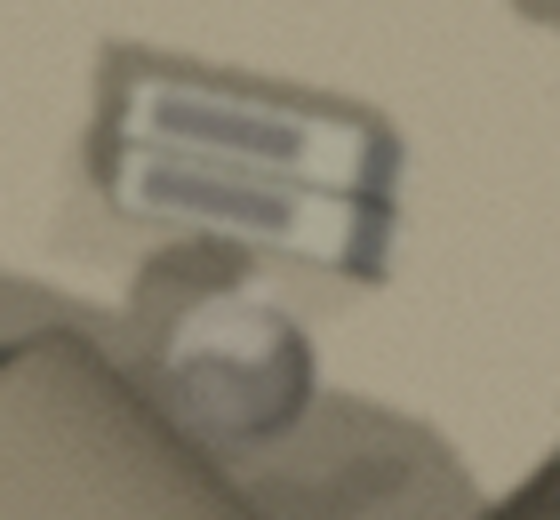

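View pics/b.png

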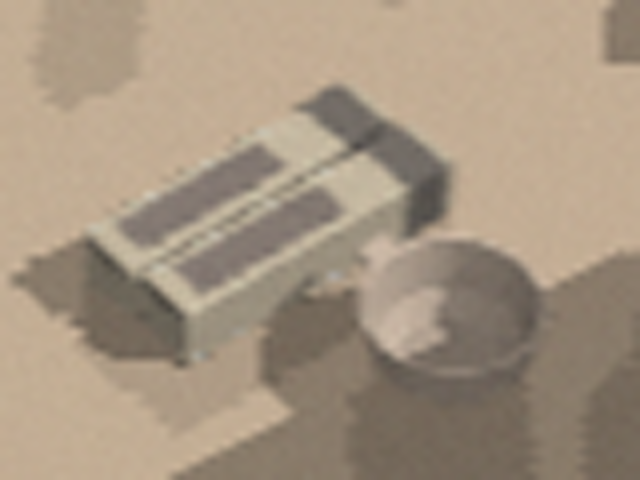

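View pics/c.png

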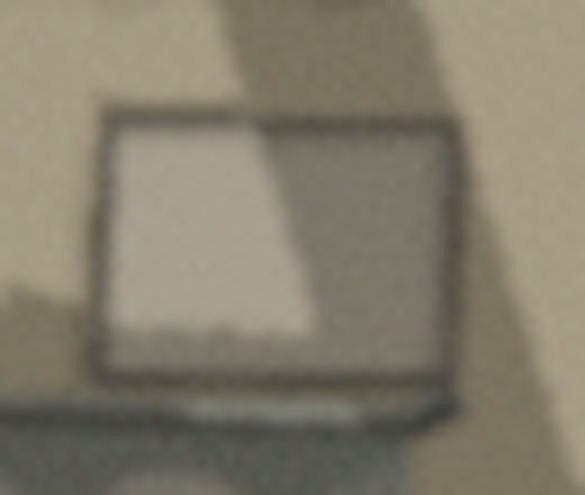

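View pics/d.png

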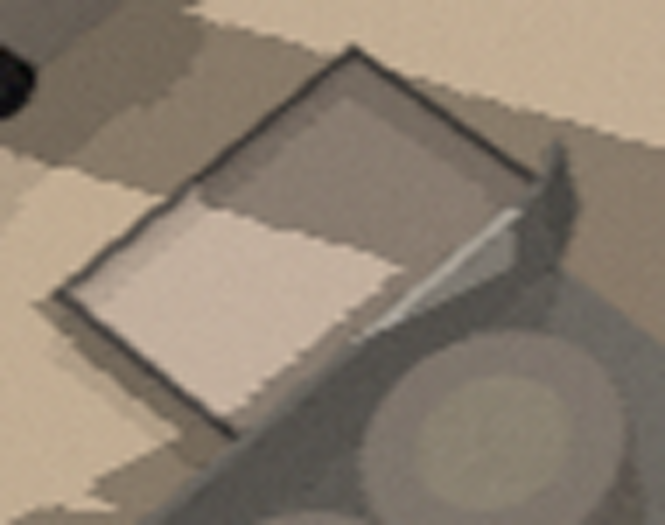

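Run:
```python
from h import *
c=load("top17"); s=load("side17")
def q(cam,l,k,o,z): return cam.plane([((x+.5)/k-.5+o[0],(y+.5)/k-.5+o[1]) for x,y in l],z)[:,:2]
def rep(n,Q):
    print(n,Q.round(4).tolist(),"mean",Q.mean(0).round(4),"edges",[(np.linalg.norm(Q[(i+1)%4]-Q[i]).round(4),np.degrees(np.arctan2(*(Q[(i+1)%4]-Q[i])[::-1])).round(1)) for i in range(4)])
rep("tube top",q(c,[(128,82),(404,138),(383,278),(113,208)],8,(275,190),.028))
rep("tube side",q(s,[(90,232),(338,86),(452,168),(187,312)],8,(265,180),.028))
print("basin top",q(c,[(242,368),(258,288)],8,(275,190),.034),"side",q(s,[(450,308),(375,245)],8,(265,180),.034))
rep("dish top",q(c,[(105,115),(457,124),(448,384),(98,378)],9,(155,150),.012))
print("dish side",q(s,[(352,50),(60,295),(535,180)],7,(115,250),.012))
```

```text
tube top [[0.5151, -0.0207], [0.4867, -0.1437], [0.4236, -0.1322], [0.4579, -0.0126]] mean [ 0.4708 -0.0773] edges [(np.float64(0.1263), np.float64(-103.0)), (np.float64(0.0641), np.float64(169.7)), (np.float64(0.1244), np.float64(74.0)), (np.float64(0.0577), np.float64(-8.0))]
tube side [[0.5182, -0.0298], [0.4875, -0.1486], [0.4272, -0.1369], [0.4651, -0.0184]] mean [ 0.4745 -0.0834] edges [(np.float64(0.1227), np.float64(-104.5)), (np.float64(0.0614), np.float64(169.1)), (np.float64(0.1244), np.float64(72.3)), (np.float64(0.0544), np.float64(-12.1))]
basin top [[ 0.3840152  -0.06809521]
 [ 0.41956354 -0.07617891]] side [[ 0.38568383 -0.07148506]
 [ 0.42533754 -0.08167678]]
dish top [[0.669, 0.4336], [0.6618, 0.2895], [0.5535, 0.2925], [0.5592, 0.4344]] mean [0.6109 0.3625] edges [(np.float64(0.1443), np.float64(-92.8)), (np.float64(0.1084), np.float64(178.4)), (np.float64(0.142), np.float64(87.7)), (np.float64(0.1098), np.float64(-0.4))]
dish side [[0.66552954 0.28496382]
 [0.66885478 0.42808648]
 [0.56258009 0.28685968]]
```

```bash
python3 g.py 0.4813,-0.056,0.10,75,7.4
```

```text
t 19.18 p [ 0.407  -0.3438  0.1605] yaw 89.5 F [0.  0.9 0.7] w 0.0854 q [-0.83  0.26  1.71 -0.    1.17 -0.82]
[5.89, 28.87, 7.21, 14.5, -0.0, 0.3, 7.4]
```

```bash
python3 -m crank '[[1,15,3.6,7,0,0,7.4],[4,28.9,7.2,14.5,0,0,7.4],[6,28.9,7.2,14.5,0,0,7.4],[6,28.9,7.2,14.5,0,0,7.4],[6,28.9,7.2,14.5,0,0,7.4]]' 40;python3 -m crank '[[0,0,0,0,0,0,7.4],[0,0,0,0,0,0,7.4]]'; python3 g.py 0.4813,-0.056,0.05,75,7.4 0.4813,-0.056,0.005,75,7.4
python3 - <<'E'
from rig import eyes
from h import *
d=eyes.get_image("side"); cv2.imwrite("pics/s18.png",cv2.resize(d["color"][120:260,220:380],None,fx=4,fy=4)); np.savez("side18.npz",**d)
E
```

```text
clock: 19.8
position: [0.4837, -0.0492, 0.0989]
ee_rot: [0.702, 0.091, 0.701, -0.091]
contact_force: [0.6, -1.0, 0.4]
width: 0.0738
clock: 20.05
position: [0.4834, -0.0514, 0.0994]
ee_rot: [0.702, 0.09, 0.701, -0.091]
contact_force: [-0.3, -1.0, -0.1]
width: 0.0738
t 20.05 p [ 0.4834 -0.0514  0.0994] yaw 75.3 F [-0.3 -1.  -0.1] w 0.0738 q [-0.25  0.26  1.89 -0.    0.99  0.01]
[4.94, -0.49, -0.1, 0.3, 0.0, 0.1, 7.4]
[9.44, -0.49, -0.1, 0.3, 0.0, 0.1, 7.4]
```

View pics/s18.png

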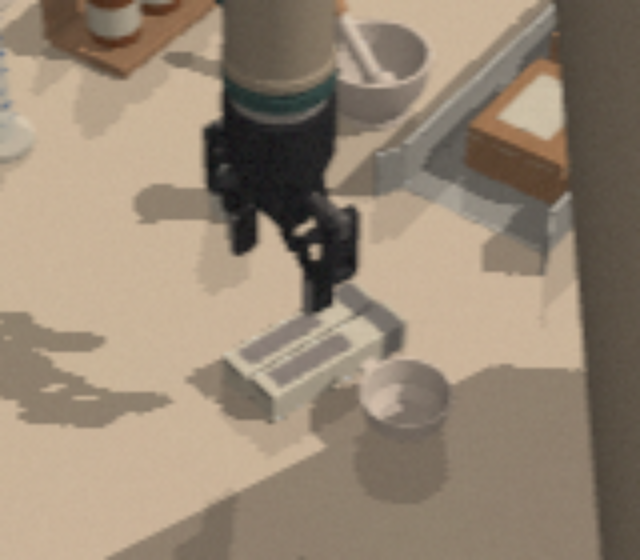

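Run:
```python
from h import *
s=load("side18")
q=lambda x,y,z: s.plane([((x+.5)/4-.5+220,(y+.5)/4-.5+120)],z)[0].round(4)
for z in(.105,.11): print(q(243,250,z),q(318,306,z),(q(243,250,z)+q(318,306,z))/2)
```

```text
[ 0.5258 -0.0648  0.105 ] [ 0.4483 -0.0494  0.105 ] [ 0.48705 -0.0571   0.105  ]
[ 0.5225 -0.0606  0.11  ] [ 0.4454 -0.0452  0.11  ] [ 0.48395 -0.0529   0.11   ]
```

```bash
python3 -m crank '[[3,-0.5,-0.1,0,0,0,7.4],[5.5,-0.5,-0.1,0,0,0,7.4],[7.5,-0.5,-0.1,0,0,0,7.4],[7.5,-0.5,-0.1,0,0,0,7.4]]'; python3 g.py 0.4813,-0.056,0.006,75,7.4
python3 - <<'E'
from rig import eyes
from h import *
d=eyes.get_image("side"); cv2.imwrite("pics/s19.png",cv2.resize(d["color"][150:250,240:350],None,fx=6,fy=6)); np.savez("side19.npz",**d)
E
```

```text
clock: 20.6
position: [0.4798, -0.057, 0.0235]
ee_rot: [0.7, 0.092, 0.702, -0.092]
contact_force: [0.3, 1.0, -0.1]
width: 0.0742
t 20.6 p [ 0.4798 -0.057   0.0235] yaw 75.1 F [ 0.3  1.  -0.1] w 0.0742 q [-0.26  0.36  1.99 -0.    0.8  -0.  ]
[1.75, 0.14, 0.12, 0.1, -0.1, 0.0, 7.4]
```

View pics/s19.png

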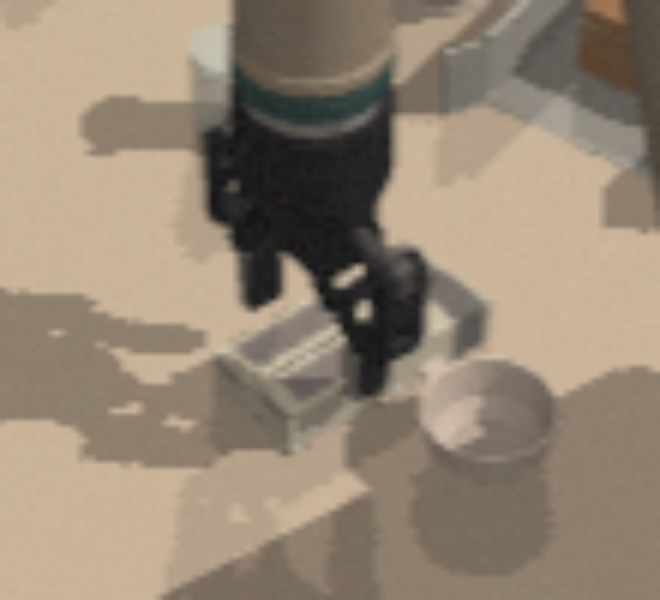

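```bash
python3 -m crank '[[1,0.1,0.1,0,0,0,7.4],[1.8,0.1,0.1,0,0,0,7.4],[1.8,0.1,0.1,0,0,0,7.4]]'; python3 g.py; python3 -m crank '[[1.8,0.1,0.1,0,0,0,7.4]]'
```

```text
clock: 21.02
position: [0.4815, -0.0547, 0.0058]
ee_rot: [0.701, 0.091, 0.702, -0.091]
contact_force: [-0.3, 0.5, -0.5]
width: 0.0738
t 21.02 p [ 0.4815 -0.0547  0.0058] yaw 75.2 F [-0.3  0.5 -0.5] w 0.0738 q [-0.26  0.39  2.01 -0.    0.75  0.  ]
clock: 21.15
position: [0.4847, -0.0545, -0.0097]
ee_rot: [0.702, 0.09, 0.7, -0.091]
contact_force: [-25.3, 3.0, 184.9]
width: 0.0741
```

That last row was my mistake. I repeated a shift that counts from the new pose, so the fingers went into the worktop and the wrist read 185 N, over the 120 N limit. I'm backing off straight away and will check for damage.

```bash
python3 -m crank '[[-1.9,0,-0.1,0,0,0,7.4],[-1.9,0,-0.1,0,0,0,7.4]]'; python3 g.py 0.4813,-0.056,0.006,75,7.4
python3 - <<'E'
from rig import eyes
from h import *
d=eyes.get_image("side"); cv2.imwrite("pics/s20.png",cv2.resize(d["color"][150:250,240:350],None,fx=6,fy=6)); np.savez("side20.npz",**d)
E
```

```text
clock: 21.4
position: [0.4835, -0.054, 0.0085]
ee_rot: [0.702, 0.09, 0.7, -0.091]
contact_force: [1.5, 0.3, -0.7]
width: 0.0739
t 21.4 p [ 0.4835 -0.054   0.0085] yaw 75.3 F [ 1.5  0.3 -0.7] w 0.0739 q [-0.25  0.38  2.   -0.    0.75  0.  ]
[0.25, -0.24, -0.16, 0.3, 0.2, 0.0, 7.4]
```

View pics/s20.png

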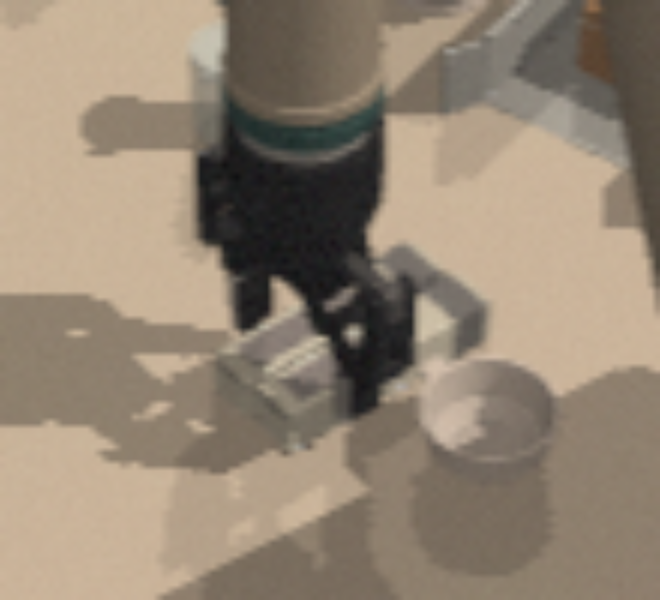

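The tubes and basin haven't moved. I'll close the gripper at this pose, with zero shift apart from a 2 mm correction.

```bash
python3 -m crank '[[0.2,-0.1,-0.1,0,0,0,6.8],[0.2,-0.1,-0.1,0,0,0,6.2],[0.2,-0.1,-0.1,0,0,0,5.0],[0.2,-0.1,-0.1,0,0,0,5.0],[0.2,-0.1,-0.1,0,0,0,5.0]]' 35; python3 g.py
```

```text
clock: 22.08
position: [0.4808, -0.0546, 0.005]
ee_rot: [0.701, 0.091, 0.701, -0.091]
contact_force: [-1.4, -0.1, -1.3]
width: 0.055
t 22.07 p [ 0.4808 -0.0546  0.005 ] yaw 75.2 F [-1.4 -0.1 -1.3] w 0.055 q [-0.26  0.39  2.01 -0.    0.75  0.  ]
```

```bash
python3 -m crank '[[-0.5,0,0,0,0,0,5.0],[-1.5,0,0,0,0,0,5.0],[-3.5,0,0,0,0,0,5.0],[-6.5,0,0,0,0,0,5.0],[-10,0,0,0,0,0,5.0]]'; python3 g.py 0.6156,0.3853,0.10,88.2,5
python3 - <<'E'
from rig import eyes
from h import *
d=eyes.get_image("side"); cv2.imwrite("pics/s21.png",cv2.resize(d["color"][100:260,200:380],None,fx=4,fy=4)); np.savez("side21.npz",**d)
E
```

```text
clock: 22.7
position: [0.4806, -0.0544, 0.1065]
ee_rot: [0.701, 0.091, 0.701, -0.091]
contact_force: [1.5, -0.0, -1.6]
width: 0.0551
t 22.7 p [ 0.4806 -0.0544  0.1065] yaw 75.2 F [ 1.5 -0.  -1.6] w 0.0551 q [-0.26  0.25  1.89 -0.    1.01  0.  ]
[0.65, 45.96, 1.86, -13.0, -0.0, -0.0, 5.0]
```

View pics/s21.png

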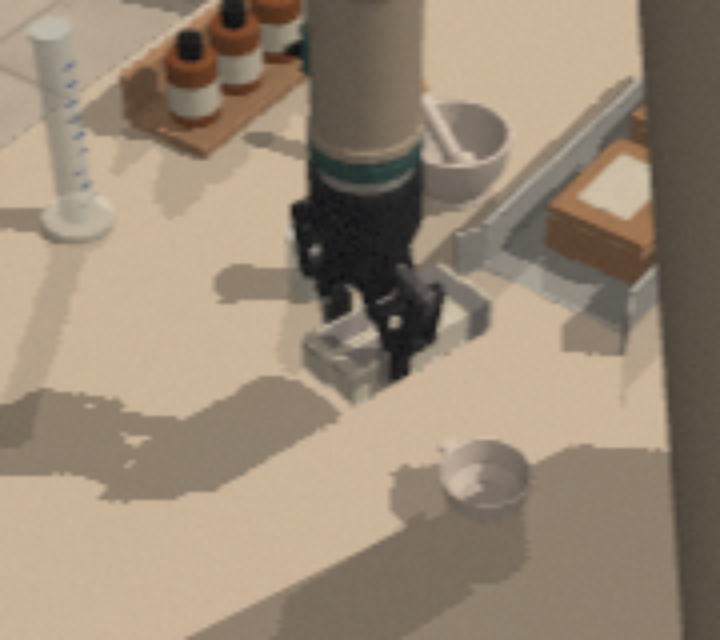

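```bash
python3 -m crank '[[0,3,0,-1,0,0,5],[0,8,0,-3,0,0,5],[0,13.5,0.3,-5,0,0,5],[0,19,0.6,-7,0,0,5],[0,24.5,0.9,-9,0,0,5]]'; python3 -m crank '[[0,5.5,0.3,-1,0,0,5],[0,11,0.6,-2,0,0,5],[0,16,0.8,-3,0,0,5],[0,19.5,0.9,-4,0,0,5],[0,19.5,0.9,-4,0,0,5]]';python3 g.py 0.6156,0.3865,0.10,88.2,5
```

```text
clock: 23.38
position: [0.5525, 0.1818, 0.1057]
ee_rot: [0.707, 0.035, 0.706, -0.035]
contact_force: [0.8, -0.1, -1.0]
width: 0.0553
clock: 24.0
position: [0.5805, 0.3761, 0.105]
ee_rot: [0.707, 0.01, 0.707, -0.009]
contact_force: [0.2, -0.7, -1.2]
width: 0.0553
t 24.0 p [0.5805 0.3761 0.105 ] yaw 88.4 F [ 0.2 -0.7 -1.2] w 0.0553 q [0.47 0.53 1.42 0.   1.19 0.5 ]
[0.51, 1.14, 3.48, 0.2, 0.0, -0.1, 5.0]
```

```bash
python3 -m crank '[[0,0.6,1.7,0,0,0,5],[0,1.1,3.5,0,0,0,5],[2,1.1,3.5,0,0,0,5],[5.5,1.1,3.5,0,0,0,5],[5.5,1.1,3.5,0,0,0,5]]';python3 g.py 0.6156,0.3865,0.02,88.2,5
python3 - <<'E'
from rig import eyes
from h import *
for n,(a,b,c,d_) in (("side",(220,340,90,240)),("top",(140,210,140,230))):
    d=eyes.get_image(n); cv2.imwrite(f"pics/{n}22.png",cv2.resize(d["color"][a:b,c:d_],None,fx=5,fy=5,interpolation=cv2.INTER_CUBIC)); np.savez(f"{n}22.npz",**d)
E
```

```text
clock: 24.62
position: [0.6133, 0.3806, 0.0471]
ee_rot: [0.705, 0.01, 0.71, -0.013]
contact_force: [-0.7, -0.4, -1.7]
width: 0.0555
t 24.62 p [0.6133 0.3806 0.0471] yaw 88.2 F [-0.7 -0.4 -1.7] w 0.0555 q [ 0.46  0.62  1.39 -0.    1.13  0.49]
[2.71, 0.61, 0.23, -0.0, -0.4, 0.2, 5.0]
```

View pics/side22.png

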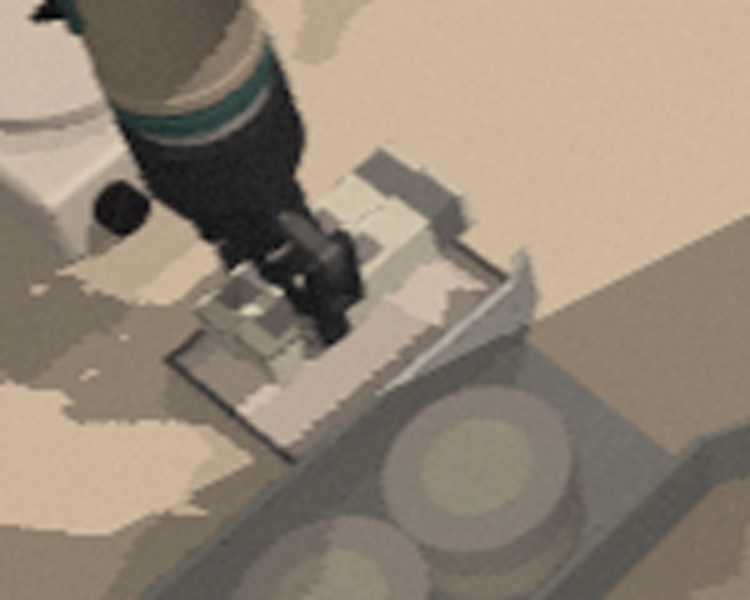

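View pics/top22.png

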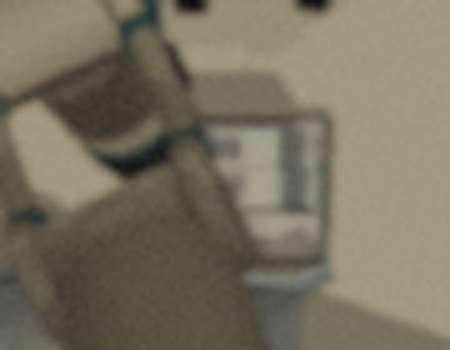

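Run:
```python
from h import *
s=load("side22"); c=load("top22")
q=lambda cam,x,y,z,o: cam.plane([((x+.5)/5-.5+o[0],(y+.5)/5-.5+o[1])],z)[0][:2].round(4)
o=(90,220)
for n,p in dict(farR=(381,149),nearR=(440,187),nearR2=(465,192),farL=(196,305),nearL=(272,350)).items(): print(n,q(s,*p,.070,o))
print("dish",[q(s,*p,.012,o) for p in((500,290),(170,358),(292,462))])
print("top: tube end",q(c,318,120,.07,(140,140)),q(c,318,215,.07,(140,140)),"tube near edge",q(c,260,212,.07,(140,140)),"dish corners",q(c,326,115,.012,(140,140)),q(c,322,262,.012,(140,140)))
```

```text
farR [0.6386 0.2902]
nearR [0.595  0.2896]
nearR2 [0.5821 0.2842]
farL [0.6401 0.4134]
nearL [0.589  0.4087]
dish [array([0.5603, 0.2944]), array([0.6691, 0.4264]), array([0.5709, 0.4302])]
top: tube end [0.6451 0.2871] [0.5759 0.2867] tube near edge [0.579  0.3277] dish corners [0.6647 0.2914] [0.5543 0.2938]
```

```bash
python3 -m crank '[[0,0.3,0.1,0,0,0,5],[0.8,0.6,0.2,0,0,0,5],[1.8,0.6,0.2,0,0,0,5],[2.4,0.6,0.2,0,0,0,5],[2.4,0.6,0.2,0,0,0,5]]';python3 g.py 0.6156,0.3865,0.02,88.2,5
python3 - <<'E'
from rig import eyes
from h import *
for n,(a,b,c,d_) in (("side",(240,340,110,210)),("top",(150,205,160,220))):
    d=eyes.get_image(n); cv2.imwrite(f"pics/{n}23.png",cv2.resize(d["color"][a:b,c:d_],None,fx=6,fy=6,interpolation=cv2.INTER_CUBIC)); np.savez(f"{n}23.npz",**d)
E
```

```text
clock: 25.35
position: [0.6174, 0.3887, 0.025]
ee_rot: [0.706, 0.01, 0.708, -0.011]
contact_force: [0.7, 0.4, -1.3]
width: 0.0552
t 25.35 p [0.6174 0.3887 0.025 ] yaw 88.2 F [ 0.7  0.4 -1.3] w 0.0552 q [ 0.47  0.65  1.4  -0.    1.09  0.5 ]
[0.5, -0.22, -0.17, 0.0, -0.1, 0.1, 5.0]
```

View pics/side23.png

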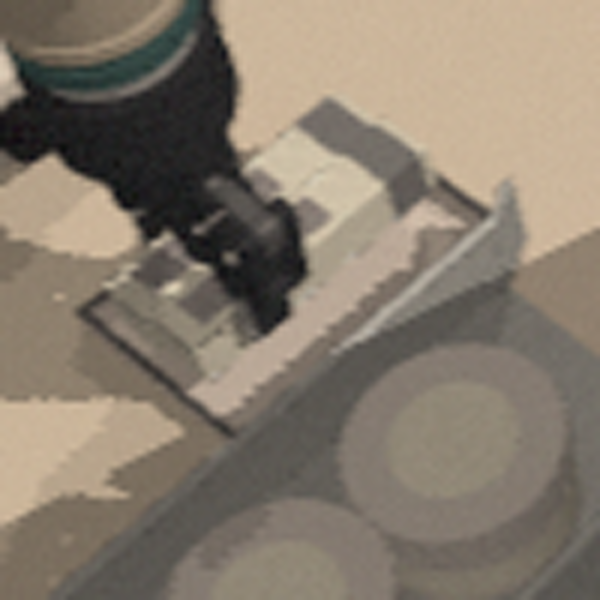

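View pics/top23.png

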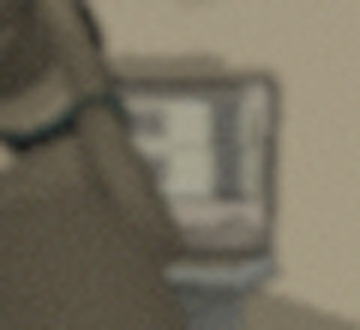

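Run:
```python
from h import *
s=load("side23"); c=load("top23")
q=lambda cam,x,y,z,o: cam.plane([((x+.5)/6-.5+o[0],(y+.5)/6-.5+o[1])],z)[0][:2].round(4)
o=(110,240)
for n,p in dict(farR=(330,98),nearR=(425,160),farL=(113,270),nearL=(195,335)).items(): print(n,q(s,*p,.048,o))
print("dish midrim",[q(s,*p,.012,o) for p in((487,213),(83,310),(230,432))])
o=(160,150)
print("top: tube end",q(c,243,100,.048,o),q(c,240,195,.048,o),"dish corners",q(c,273,82,.012,o),q(c,268,252,.012,o))
```

```text
farR [0.6415 0.2982]
nearR [0.5825 0.2972]
farL [0.6481 0.4155]
nearL [0.5953 0.4165]
dish midrim [array([0.5636, 0.2868]), array([0.6694, 0.4267]), array([0.572 , 0.4295])]
top: tube end [0.6416 0.3022] [0.5832 0.3035] dish corners [0.6622 0.2904] [0.5558 0.2929]
```

Run:
```python
from h import *
for n in("side23","top23"):
    s=load(n); P=s.cloud(); H=P[...,2]
    m=(abs(H-.048)<.008)&(P[...,0]>.585)&(P[...,0]<.64)&(P[...,1]>.27)&(P[...,1]<.45)
    y=P[...,1][m]; print(n,m.sum(),np.percentile(y,[0,1,3,50,97,99,100]).round(4)); x=P[...,0][m]; print(np.percentile(x,[1,99]).round(4))
    # cap/dish boundary profile along y at tube far half
s=load("side17");P=s.cloud();H=P[...,2]
# rim height profile on -y and +y sides
m=(H>.007)&(H<.02)&(P[...,0]>.58)&(P[...,0]<.65)
for a,b in((.27,.31),(.41,.45)):
    k=m&(P[...,1]>a)&(P[...,1]<b); print(a,k.sum(),np.percentile(P[...,1][k],[5,25,50,75,95]).round(4))
```

```text
side23 648 [0.2916 0.2945 0.2965 0.3423 0.4219 0.4238 0.4247]
[0.5862 0.6393]
top23 269 [0.2936 0.2938 0.2954 0.3274 0.3625 0.365  0.3664]
[0.5854 0.6395]
0.27 54 [0.2851 0.2871 0.2881 0.2892 0.301 ]
0.41 49 [0.4209 0.4294 0.4307 0.4312 0.4325]
```

```bash
python3 -m crank '[[0.3,-0.15,-0.1,0,0,0,5],[0.6,-0.15,-0.1,0,0,0,5],[0.9,-0.15,-0.1,0,0,0,5],[1.2,-0.15,-0.1,0,0,0,5],[1.4,-0.15,-0.1,0,0,0,5]]';python3 g.py
python3 - <<'E'
from rig import eyes
from h import *
for n,(a,b,c,d_) in (("side",(240,340,110,210)),("top",(150,205,160,220))):
    d=eyes.get_image(n); cv2.imwrite(f"pics/{n}24.png",cv2.resize(d["color"][a:b,c:d_],None,fx=6,fy=6,interpolation=cv2.INTER_CUBIC)); np.savez(f"{n}24.npz",**d)
    s=Cam(d); P=s.cloud(); H=P[...,2]
    m=(H>.028)&(H<.047)&(P[...,0]>.585)&(P[...,0]<.64)&(P[...,1]>.27)&(P[...,1]<.45)
    print(n,m.sum(),np.percentile(P[...,1][m],[0,1,3,97,99,100]).round(4),np.median(H[m]).round(4))
E
```

```text
clock: 26.08
position: [0.617, 0.3875, 0.0119]
ee_rot: [0.707, 0.011, 0.707, -0.011]
contact_force: [0.4, -0.0, -1.9]
width: 0.0552
t 26.07 p [0.617  0.3875 0.0119] yaw 88.2 F [ 0.4 -0.  -1.9] w 0.0552 q [ 0.47  0.66  1.42 -0.    1.06  0.5 ]
side 635 [0.2909 0.2935 0.2961 0.4206 0.4226 0.4243] 0.0356
top 263 [0.2923 0.2931 0.2944 0.3612 0.3637 0.3669] 0.0353
```

View pics/side24.png

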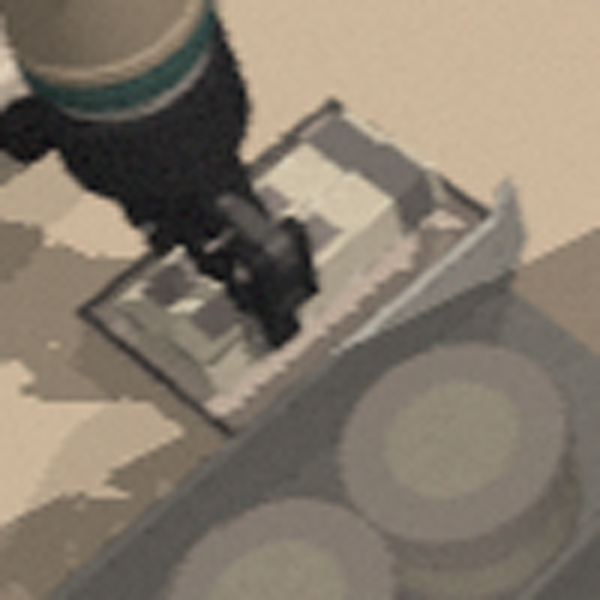

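View pics/top24.png

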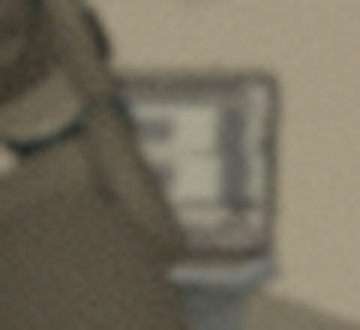

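```bash
python3 -m crank '[[0.1,0,-0.1,0,0,0,5],[0.2,0,-0.1,0,0,0,5],[0.3,0,-0.1,0,0,0,5],[0.3,0,-0.1,0,0,0,5]]';python3 g.py
```

```text
clock: 26.68
position: [0.616, 0.3875, 0.0091]
ee_rot: [0.707, 0.011, 0.707, -0.011]
contact_force: [-0.2, -0.4, -1.6]
width: 0.0555
t 26.68 p [0.616  0.3875 0.0091] yaw 88.2 F [-0.2 -0.4 -1.6] w 0.0555 q [ 0.47  0.66  1.42 -0.    1.06  0.5 ]
```

```bash
python3 -m crank '[[0.1,0,0,0,0,0,5],[0.1,0,0,0,0,0,5]]';python3 g.py;python3 -m crank '[[0.1,0,0,0,0,0,5],[0.1,0,0,0,0,0,5]]';python3 g.py
```

```text
clock: 26.92
position: [0.6161, 0.3875, 0.0081]
ee_rot: [0.707, 0.011, 0.707, -0.011]
contact_force: [0.5, -0.2, -1.2]
width: 0.0556
t 26.93 p [0.6161 0.3875 0.0081] yaw 88.2 F [ 0.5 -0.2 -1.2] w 0.0556 q [ 0.47  0.66  1.42 -0.    1.06  0.5 ]
clock: 27.18
position: [0.6161, 0.3876, 0.008]
ee_rot: [0.707, 0.011, 0.707, -0.011]
contact_force: [-1.7, -0.5, 3.6]
width: 0.0551
t 27.18 p [0.6161 0.3876 0.008 ] yaw 88.2 F [-1.7 -0.5  3.6] w 0.0551 q [ 0.47  0.66  1.42 -0.    1.05  0.5 ]
```

```bash
python3 -m crank '[[0,0,0,0,0,0,5.7],[0,0,0,0,0,0,6.0],[0,0,0,0,0,0,6.4],[0,0,0,0,0,0,6.4]]' 20;python3 -m crank '[[-0.5,0,0,0,0,0,6.4],[-2,0,0,0,0,0,6.4],[-5,0,0,0,0,0,6.4],[-10,0,0,0,0,0,6.4],[-13,0,0,0,0,0,6.4]]'; python3 g.py; python3 -m crank '[[0,-5,-3,0,0,0,6.4],[0,-11,-6,0,0,0,6.4],[0,-16,-8,0,0,0,6.4],[0,-21,-10,0,0,0,6.4],[0,-26,-12,0,0,0,6.4]]'; python3 -m crank '[[0,-6,-2,0,0,0,6.4],[0,-12,-4,0,0,0,6.4],[0,-18,-6,0,0,0,6.4],[0,-20,-6,0,0,0,6.4],[0,-20,-6,0,0,0,6.4]]'
python3 - <<'E'
from rig import eyes
from h import *
for n in("side","top"):
    d=eyes.get_image(n); cv2.imwrite(f"pics/{n}25.png",d["color"]); np.savez(f"{n}25.npz",**d)
c=load("side25"); cv2.imwrite("pics/side25c.png",cv2.resize(c.c[240:340,110:210],None,fx=6,fy=6,interpolation=cv2.INTER_CUBIC))
c=load("top25"); cv2.imwrite("pics/top25c.png",cv2.resize(c.c[150:245,95:220],None,fx=6,fy=6,interpolation=cv2.INTER_CUBIC))
E
```

```text
clock: 27.68
position: [0.6161, 0.3876, 0.007]
ee_rot: [0.707, 0.011, 0.707, -0.011]
contact_force: [-0.2, 0.3, -0.3]
width: 0.0642
clock: 28.3
position: [0.6173, 0.3883, 0.1417]
ee_rot: [0.709, 0.012, 0.705, -0.01]
contact_force: [-0.2, -0.8, -0.1]
width: 0.0644
t 28.3 p [0.6173 0.3883 0.1417] yaw 88.2 F [-0.2 -0.8 -0.1] w 0.0644 q [ 0.47  0.56  1.27 -0.    1.31  0.5 ]
clock: 28.92
position: [0.4878, 0.13, 0.1387]
ee_rot: [0.708, 0.011, 0.706, -0.011]
contact_force: [-0.4, -1.0, 0.9]
width: 0.064
clock: 29.55
position: [0.4225, -0.0683, 0.1385]
ee_rot: [0.708, 0.012, 0.706, -0.012]
contact_force: [-0.3, -0.2, -0.7]
width: 0.0635
```

View pics/side25c.png

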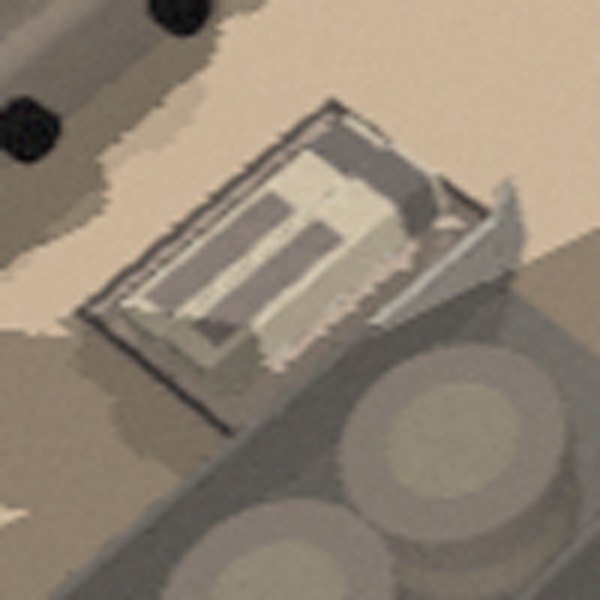

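View pics/top25c.png

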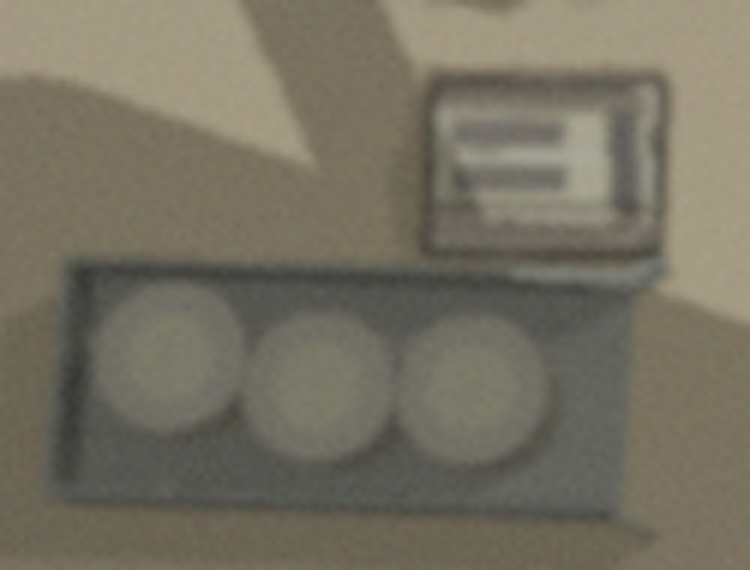

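View pics/top25.png

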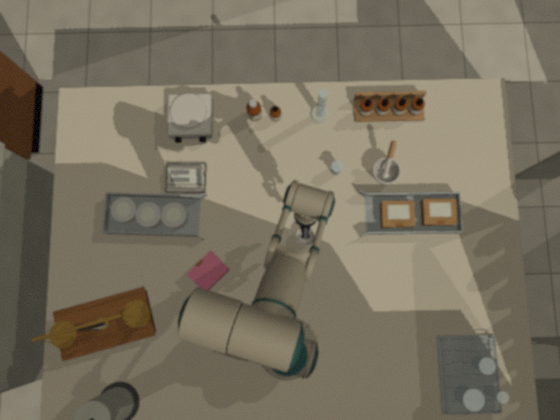

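View pics/side25.png

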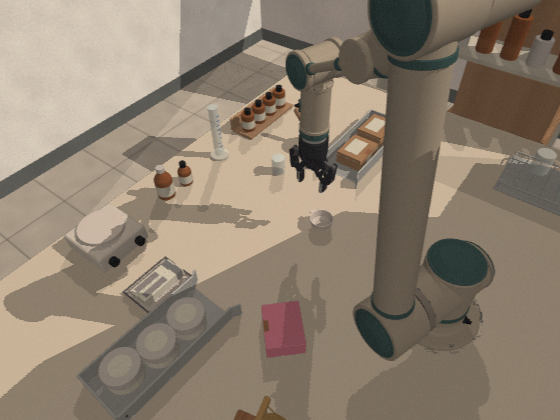

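The tubes lie side by side inside the dish rim. In the top picture the three jars are at about (123,210), (148,213) and (174,214), and the two boxes at about (398,214) and (440,212). One numeric check before I hand in.

Run:
```python
from h import *
s=load("side25"); P=s.cloud(); H=P[...,2]
m=(H>.022)&(P[...,0]>.58)&(P[...,0]<.655)&(P[...,1]>.29)&(P[...,1]<.43)
q=P[m]; A=np.c_[q[:,:2]-q[:,:2].mean(0),np.ones(len(q))]; 
k=q[:,2]>.027; co=np.linalg.lstsq(A[k],q[k,2],rcond=None)[0]; print("tube tops height",co[2].round(4),"slopes",co[:2].round(3),"y",np.percentile(q[k,1],[1,99]).round(4),"x",np.percentile(q[k,0],[1,99]).round(4))
c=load("top25"); hsv=cv2.cvtColor(c.c,cv2.COLOR_BGR2HSV)
mb=((hsv[...,1]>105)&(hsv[...,0]<20)).astype(np.uint8); mb=cv2.morphologyEx(mb,cv2.MORPH_CLOSE,np.ones((3,3)))
for cn in cv2.findContours(mb,cv2.RETR_EXTERNAL,cv2.CHAIN_APPROX_NONE)[0]:
    if cv2.contourArea(cn)>300:
        Q=c.plane(cv2.boxPoints(cv2.minAreaRect(cn)),.046)
        if .4<Q.mean(0)[0]<.7: print("box",Q.mean(0).round(4),"y",Q[:,1].min().round(3),Q[:,1].max().round(3),"x",Q[:,0].min().round(3),Q[:,0].max().round(3))
for n in("top0","top25","side0","side25"):
    a=load(n); R_=a.cloud(); h=R_[...,2]; o=[]
    for (x,y,r,lo) in((.629,-.189,.04,.045),(.61,-.365,.07,.04)):
        k=(np.hypot(R_[...,0]-x,R_[...,1]-y)<r)&(h>lo)&(h<.07); o.append(R_[k][:,:2].mean(0).round(4).tolist())
    print(n,"beaker,mortar",o)
```

```text
tube tops height 0.0316 slopes [ 0.008 -0.001] y [0.2937 0.4216] x [0.5861 0.6439]
box [ 0.4522 -0.3973  0.046 ] y -0.458 -0.337 x 0.404 0.5
box [ 0.4578 -0.5425  0.046 ] y -0.608 -0.478 x 0.412 0.504
top0 beaker,mortar [[0.6296, -0.1881], [0.6146, -0.3695]]
top25 beaker,mortar [[0.6295, -0.1881], [0.6145, -0.3692]]
side0 beaker,mortar [[0.6309, -0.1873], [0.6126, -0.3661]]
side25 beaker,mortar [[0.6309, -0.1866], [nan, nan]]<stdin>:15: RuntimeWarning: Mean of empty slice.
  ret = um.true_divide(
```

```bash
python3 -c "
from rig import manip
print(manip.sign_off())"
```

```text
the job is handed in; nothing more can be done
None
```

Everything ended up where you asked, but the run broke the wrist-force limit once, so by your rules it probably counts as failed.

**Force limit broken:** at about 21.15 s, just before the tube grasp, I repeated a row as if it were an absolute position. It counts from the new pose, so the fingers were driven into the worktop and the wrist read 185 N against the 120 N limit. I backed off at once. The pictures show the tubes and basin did not move, but the breach happened and I can't undo it.

**What I did**, in the order asked, handed in at about 29.7 s of the 72 s:
- **Jars:** I slid both into the left tray with the jar, and the stock jar moved back slightly.
- **Powder box:** I slid it between the tubes and the beaker into the right tray with the stock box.
- **Tubes:** I picked both up in one 35 N grasp, laid them in the dish with about 5 N of contact, and then moved the gripper clear.

**Last checks:**
- **Jars:** all three are inside their tray; the nearest one's edge is about 35 mm past the mouth.
- **Powder box:** it is aligned and about 48 mm past the mouth.
- **Tubes:** they lie flat, with tops at 31.6 mm against 31 mm expected and a slope under 0.01. They are side by side within the rim.
- **Left in place:** the beaker matches its start position within 1 mm in both cameras, and the mortar within 1 mm from above. The basin was hidden in the last top view; in the side view it looks unmoved, but I did not measure it.

**Disagreements:**
- The two cameras differ by about 4–6 mm, so I relied on distances measured within one view.
- The mortar was blocked in the last side view, so that reading is missing.

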